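# Scoop wax nuggets into the melter and start it

### The arm

A 7-joint arm with a two-finger parallel gripper is mounted at the origin on the work surface. World frame = base frame: x ahead of the robot, y to its left, z up, the work surface at z = 0. Lengths are in m, angles in rad, forces in N, time in s.
With the tool pointing down it reaches from about 0.4 to 0.875 m from the base axis. Payload 19.3 kg.
Tool frame: the origin (TCP) lies at the very end of the fingers, on their centre line; the grasp point (between the pads) lies 19 mm behind it; z points along the fingers, y is the line along which they close (so a half turn about z gives the same grasp; the last joint's range is limited). The gripper opens to 85 mm and grips with 20 to 120 N. Pads are 22 mm wide; open, the fingers measure 114 mm over their backs; the gripper's body (76 mm by 85 mm) begins 54 mm behind the grasp point. The pads swing forward as they close: fully open they stand 13 mm farther back than shut.
Start: joints at [-1.411, 0.521, -0.036, 1.599, 0.021, 1.021, -0.113], TCP at [0.142, 0.609, 0.231] pointing down, gripper open.
Joint ranges: [-2.91, 2.91], [-0.3, 2.13], [-1.5, 1.42], [0.17, 2.43], [-1.26, 4.41], [0.16, 1.93], [-2.52, 2.52]. Speed limits (rad/s): [1.89, 1.89, 2.39, 2.39, 3.01, 3.01, 3.01].

### API

Orientations are given as [roll, pitch, yaw] about the fixed x, y, z axes, in that order (R = Rz(yaw) Ry(pitch) Rx(roll)).
In Python, from workcell import observe, grab_frame, job_done gives the robot as it stands.
- The arm moves only by the tool move_arm, never from a script. Its argument "plan" is a list that holds one entry, the list of rows, each a list of 7 numbers: the shift along the tool's x, y, z each as a share of 0.02 m, from -1 to 1, then the turn, a rotation vector about the tool's x, y, z each as a share of 6 degrees, from -1 to 1, then the opening, from -1 (shut) to 1 (fully open). A call has exactly 10 rows; each row shifts and turns the commanded pose from where the row before left it, along the tool's axes as they then stand; what a row does not reach is not made up. A row lasts 1/10 s, in which the tool goes at most 50 mm and 8.59 degrees, less where a joint would pass 70% of its speed; a pose out of reach is approached as far as the arm can. A call with a number of a shift or a turn outside -1 to 1 is refused whole. A call with a gripper value outside its range is refused whole. The fingers move at their own pace and stop on an object; "grip_force" is the grip in N (left out, the last holds). Time passes only in rows, so rows that do not move let the fingers close, or fill a call up. It gives the time, the measured TCP pose, the force, the opening and the grip force at its end, in the units of the state.
- observe(): the state, without advancing time (a new reading comes with each control period).
- grab_frame(name): name is "scene" or "side" or "wrist"; returns a dict with "color" (400x640x3 uint8, red, green, blue), "intrinsics" (3x3 intrinsics, pixels), "position" and "orientation" of the camera in the world; the wrist camera has in their place "tool_from_camera" (4x4, takes a point from camera to tool coordinates, whose origin is the TCP and whose axes are the flange's). Camera axes: x right, y down, z forward; pixel columns grow to the right and rows downward; lengths in m; the calibration is good to about 2 mm. The wrist camera is an equidistant fisheye: a pixel r from the principal point sees the ray r / f radians off the axis. A picture is of the moment at which its call begins: read the wrist's pose just before it. There is no depth.
- job_done(): hands the job in; it is judged then, once.
The state is a dict: "clock": time; "qpos": joint angles; "qd": joint speeds; "joint_efforts": joint torques, N m; "position": TCP position; "tool_rot": TCP orientation; "force": force on the tool from outside, world axes, zero at the start; "moment": the same for the moment, N m; "grip_width": finger opening in m; "finger_force": force on a finger pad.
Only numpy, scipy, OpenCV 4.12 (cv2) and the standard library are available. Lean on these libraries where they do the work, as an engineer would, in place of code of your own. Each camera call takes 0.05 s, during which the arm holds its last target. There are 200 camera calls.

### The job

With the scoop, take wax nuggets from the blue tub and tip at least three into the melter's pot, leaving no nugget anywhere but in the tub or the pot and never touching the wax with the fingers. Then stand the scoop back on the bench, flat on its floor, and let go of it; after that press the melter's red plunger fully down to its stop and let it come up. Leave the roller, the ink jar and the palette knife where they are.

Things in the scene. Friction and masses are not known exactly. Their poses are not given: they have to be found in the camera images.
- scoop: steel hand scoop with a wooden handle, standing on its flat floor on the bench. Floor 90 mm long (x), 90 mm wide (y), 3 mm thick, thinning to a 2 mm lip; side walls 30 mm, back wall 38 mm high, 3 mm thick; open at the top and at the front (+x, the mouth). About 160 g. Origin: underside of the floor, middle of its length and width; z up
- scoop_grip (a point): where to grip: on the centre line of the handle, at (-83.6, 0, 94.9) mm in the scoop's frame. The handle is a bar 18 mm wide (y, between the fingers), 22 mm deep, 130 mm long; it starts at (-47, 0, 26) mm and leans back (to -x) 28 deg from the scoop's z; this point is 78 mm along it. Axes as the scoop's
- scoop_lip (a point): middle of the scoop's front lip, on the underside, at (45, 0, 0) mm in the scoop's frame
- tub: blue open plastic tub fixed to the bench, outside 284 (x) by 118 (y) by 42 mm high, walls and floor 6 mm thick. Inside its +x end a plate slopes up at 43 deg from the floor at x = 100 mm to z = 39 mm; there the end wall rises to 71 mm and the side walls (last 55 mm) to 61 mm. Origin: underside centre, z up; at the start the wax lies on the floor in its +x half, the -x half is empty
- melter: grey wax melter fixed to the bench: housing 270 (x) by 150 (y) by 55 mm high, spanning x -185 to +85 mm; on it an open round aluminium pot standing at the origin's axis, and on its -x side the red starter plunger, 125 mm from the pot's axis. Origin: underside of the housing on the pot's axis, z up
- pot_in (a point): point on the pot's axis inside it, 20 mm above its inner floor and 81 mm above the bench. The pot is about 132 mm across inside at the rim (116 at the floor), wall 4 mm; its rim is 120 mm above the bench
- plunger_top (a point): middle of the top face of the red mushroom plunger head (40 mm across, 12 mm thick), 100 mm above the bench when up, moving with it
- plunger (a joint): travel of the starter plunger: 0 up, 0.014 m fully down on its stop; a spring returns it (about 3 N to start, 8 N at the stop)
- nugget0: red chunky wax nugget, rounded barrel shape 28 mm across and 24 mm high, 12 g, slick. Origin: centre of its underside, z along its axis; it may tumble
- nugget1: yellow chunky wax nugget, rounded barrel shape 28 mm across and 24 mm high, 12 g, slick. Origin: centre of its underside, z along its axis; it may tumble
- nugget2: green chunky wax nugget, rounded barrel shape 28 mm across and 24 mm high, 12 g, slick. Origin: centre of its underside, z along its axis; it may tumble
- nugget3: orange chunky wax nugget, rounded barrel shape 28 mm across and 24 mm high, 12 g, slick. Origin: centre of its underside, z along its axis; it may tumble
- nugget4: white chunky wax nugget, rounded barrel shape 28 mm across and 24 mm high, 12 g, slick. Origin: centre of its underside, z along its axis; it may tumble
- nugget5: red chunky wax nugget, rounded barrel shape 28 mm across and 24 mm high, 12 g, slick. Origin: centre of its underside, z along its axis; it may tumble
- brayer: bystander: green ink roller (100 by 40 mm) with a black handle, 190 mm long overall, lying on the bench. Origin under the roller's middle, handle along +x
- ink_jar: bystander: capped blue ink jar, 66 mm across, 80 mm high. Origin: underside centre
- knife: bystander: palette knife 200 mm long lying on the bench along its x. Origin: underside near its middle

How it is judged:
By the outcome, as a careful person would: the job done as asked, in the order asked, and still so for the second after the job is handed in, with the robot touching nothing.
It also fails if it takes over 72 s, if anything falls off the work surface, if the arm or the gripper's body presses on something with over 40 N, if the wrist force passes 120 N, or if a joint passes its speed limit or range.

## Working session

There is one attempt and no reset: what is moved stays moved. The work goes in short steps, Python scripts to look and compute and a tool call to move; the robot and the scene stay as the last step left them, time stands still between calls to the robot, and variables do not carry over. Pictures are saved under pics/ and viewed, at most 10 in all, crops included, and the job is handed in when it is done.

Besides the shell and the picture viewer there is one more tool, called after ">>>" as name(argument=value, ...), one argument or row to a line, values as JSON. move_arm: Moves the arm, as the interface text tells. Shift numbers are shares of 0.02 m and turn numbers shares of 6 degrees, none past 1 either way. Its arguments: {"type":"object","properties":{"plan":{"type":"array"},"grip_force":{"type":"number"}},"required":["plan"]}

```bash
ls; mkdir -p pics
python3 - <<'E'
from workcell import observe, grab_frame
import cv2,pickle
s=observe();print(s)
d={}
for n in("scene","side","wrist"):
    f=grab_frame(n);d[n]=f;cv2.imwrite(f"pics/{n}0.png",f["color"][:,:,::-1])
    print(n,{k:v for k,v in f.items() if k!="color"})
pickle.dump((s,d),open("f0.pkl","wb"))
E
```

```text
pics
{'clock': 0.0, 'qpos': array([-1.41124455,  0.52206458, -0.03632127,  1.59997141,  0.0211699 ,
        1.02106022, -0.1128393 ]), 'qd': array([ 2.55236842e-04,  4.04612080e-05,  9.61636404e-04, -1.12457515e-03,
        3.84766699e-04,  5.77832889e-04,  1.39465544e-03]), 'joint_efforts': array([ 2.64648290e-03, -9.27086449e+01,  1.98156461e+00, -3.69929123e+01,
        1.80729985e-02,  8.22419330e-03, -1.10680890e-05]), 'position': array([0.14229243, 0.60826514, 0.23070737]), 'tool_rot': array([-3.14047405e+00,  5.49728816e-05,  2.91176991e+00]), 'force': array([-0.31501654, -0.36358809, -0.2153547 ]), 'moment': array([-0.00921964, -0.0297726 ,  0.0239288 ]), 'finger_force': 0.0, 'grip_width': 0.0854884366160562}
scene {'intrinsics': array([[367.68915258,   0.        , 318.45285694],
       [  0.        , 367.68915258, 197.81015177],
       [  0.        ,   0.        ,   1.        ]]), 'position': array([1.05754735, 0.55715105, 0.72174041]), 'orientation': array([-2.3236996 ,  0.00560473,  2.37982177])}
side {'intrinsics': array([[369.83315037,   0.        , 317.71996593],
       [  0.        , 369.83315037, 196.02887474],
       [  0.        ,   0.        ,   1.        ]]), 'position': array([ 0.54037516, -0.64168699,  0.49042358]), 'orientation': array([-2.08188042,  0.0107165 , -0.09002292])}
wrist {'intrinsics': array([[309.70691629,   0.        , 319.33404208],
       [  0.        , 309.70691629, 199.12005089],
       [  0.        ,   0.        ,   1.        ]]), 'tool_from_camera': array([[ 2.06812894e-04, -9.51111411e-01, -3.08847926e-01,
         7.95778626e-02],
       [ 9.99999975e-01,  2.23444936e-04, -1.84820394e-05,
         1.18739201e-03],
       [ 8.65889838e-05, -3.08847915e-01,  9.51111433e-01,
        -1.43034365e-01],
       [ 0.00000000e+00,  0.00000000e+00,  0.00000000e+00,
         1.00000000e+00]])}
```

View pics/scene0.png

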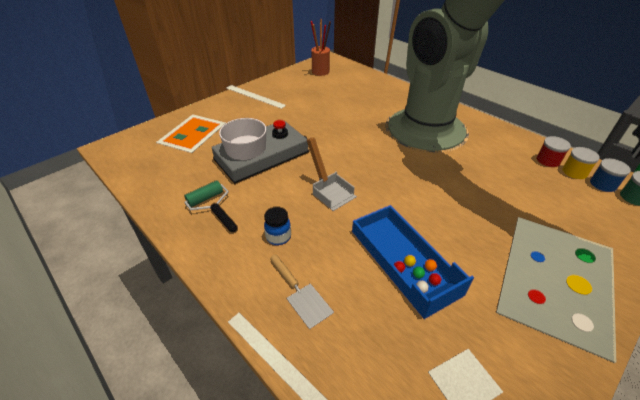

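View pics/side0.png

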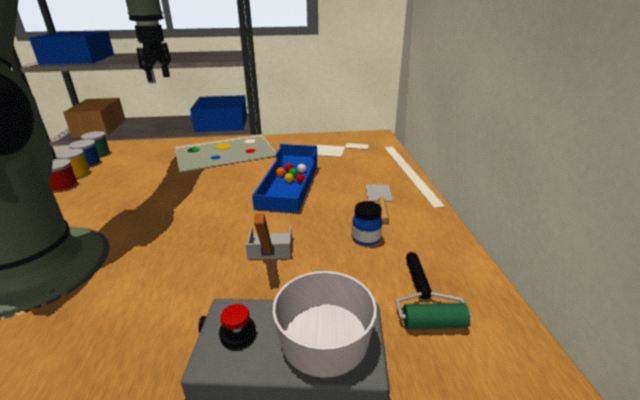

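Run:
```python
import cv2,numpy as np
a=cv2.imread("pics/scene0.png")[110:320,200:480]
cv2.imwrite("pics/sc.png",cv2.resize(a,None,fx=2.85,fy=2.85,interpolation=cv2.INTER_CUBIC))
a=cv2.imread("pics/side0.png")[140:380,180:480]
cv2.imwrite("pics/si.png",cv2.resize(a,None,fx=2.5,fy=2.5,interpolation=cv2.INTER_CUBIC))
```

```text
(no output)
```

View pics/sc.png

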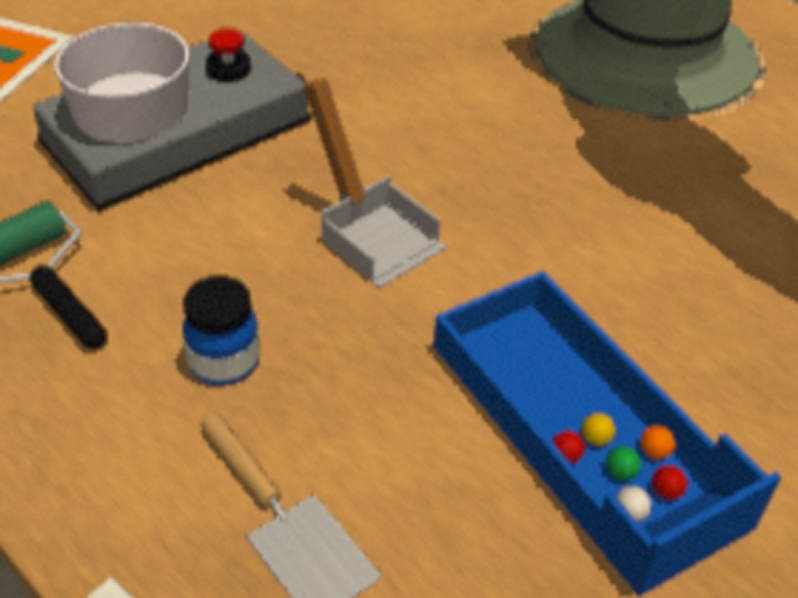

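View pics/si.png

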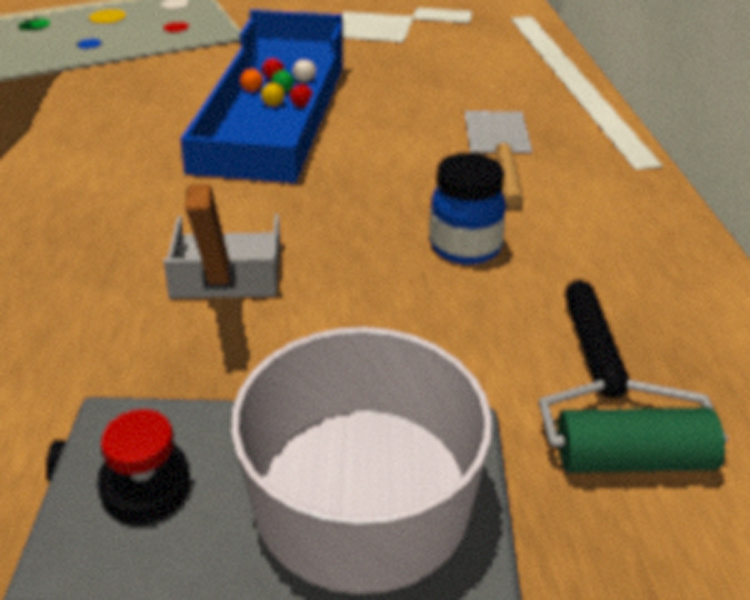

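```bash
cat > h.py <<'E'
import numpy as np,cv2,pickle
from scipy.spatial.transform import Rotation as R
def ray(f,px):
    K=f["intrinsics"];d=np.linalg.inv(K)@[px[0],px[1],1]
    return f["position"],R.from_euler("xyz",f["orientation"]).as_matrix()@d
def onz(f,px,z):
    p,d=ray(f,px);return p+d*(z-p[2])/d[2]
def two(f1,p1,f2,p2):
    a,u=ray(f1,p1);b,v=ray(f2,p2)
    A=np.stack([u,-v],1);t=np.linalg.lstsq(A,b-a,rcond=None)[0]
    P=a+u*t[0];Q=b+v*t[1];return (P+Q)/2,np.linalg.norm(P-Q)
E
python3 - <<'E'
from h import *
np.set_printoptions(precision=4,suppress=True)
s,d=pickle.load(open("f0.pkl","rb"))
A=lambda x,y:(x/2.85+200-.3,y/2.85+110-.3); B=lambda x,y:(x/2.5+180-.3,y/2.5+140-.3)
S,D=d["scene"],d["side"]
for n,p,z in [("tub-x left",(437,318),.042),("tub-x right",(543,273),.042),("tub+x far",(777,478),.071),("tub+x near",(652,545),.071),("tub+x near bot",(640,592),0),
 ("lip a",(380,283),.0),("lip b",(442,246),.0),("back top R",(388,181),.038),("back top L",(322,228),.038),("potrim L",(56,65),.12),("potrim R",(189,68),.12),("potrim top",(123,25),.12),("plung",(227,38),.1),("handle top",(318,84),.143)]:
    print("scene",n,onz(S,A(*p),z))
for n,p,z in [("tub near botL",(185,170),0),("tub near botR",(297,180),0),("scoop back L",(170,298),0),("scoop back R",(279,298),0),("pot L",(233,420),.12),("pot R",(490,420),.12),("pot top",(362,328),.12),("pot bot",(362,522),.12),("plung",(137,432),.1)]:
    print("side",n,onz(D,B(*p),z))
print(two(S,A(318,84),D,B(200,190)),two(S,A(227,38),D,B(137,432)))
for n,pa,pb in [("yellow",(599,429),(273,95)),("green",(624,463),(283,80)),("orange",(658,441),(251,80)),("redin",(669,482),(272,68)),("white",(634,503),(304,70)),("redout",(568,446),(301,96))]:
    print(n,onz(S,A(*pa),.019),two(S,A(*pa),D,B(*pb)))
E
```

```text
scene tub-x left [0.5566 0.1532 0.042 ]
scene tub-x right [0.4437 0.1827 0.042 ]
scene tub+x far [0.5172 0.4528 0.071 ]
scene tub+x near [0.6304 0.421  0.071 ]
scene tub+x near bot [0.6237 0.4226 0.    ]
scene lip a [0.5311 0.0581 0.    ]
scene lip b [0.4482 0.0643 0.    ]
scene back top R [ 0.4474 -0.0144  0.038 ]
scene back top L [ 0.5454 -0.0086  0.038 ]
scene potrim L [ 0.6327 -0.3184  0.12  ]
scene potrim R [ 0.5368 -0.2175  0.12  ]
scene potrim top [ 0.5367 -0.3352  0.12  ]
scene plung [ 0.4524 -0.2615  0.1   ]
scene handle top [ 0.4837 -0.078   0.143 ]
side tub near botL [ 0.4443  0.1866 -0.    ]
side tub near botR [0.5583 0.1546 0.    ]
side scoop back L [ 0.4443 -0.0214  0.    ]
side scoop back R [ 0.535  -0.0308 -0.    ]
side pot L [ 0.509  -0.2801  0.12  ]
side pot R [ 0.6451 -0.2938  0.12  ]
side pot top [ 0.5852 -0.2139  0.12  ]
side pot bot [ 0.5707 -0.3506  0.12  ]
side plung [ 0.4544 -0.2641  0.1   ]
(array([ 0.4833, -0.0797,  0.1412]), np.float64(0.002044654402548478)) (array([ 0.453 , -0.2624,  0.0991]), np.float64(0.002428293274345494))
yellow [0.5362 0.3178 0.019 ] (array([0.5371, 0.3172, 0.0175]), np.float64(0.003355711637384346))
green [0.5495 0.352  0.019 ] (array([0.5505, 0.3519, 0.0189]), np.float64(0.0016837733231221152))
orange [0.5114 0.3586 0.019 ] (array([0.5123, 0.3582, 0.0182]), np.float64(0.002526373716899027))
redin [0.539  0.3873 0.019 ] (array([0.5388, 0.3872, 0.0185]), np.float64(0.00028107622269088223))
white [0.5752 0.3794 0.019 ] (array([0.5763, 0.379 , 0.0183]), np.float64(0.0027034353586188483))
redout [0.5686 0.3106 0.019 ] (array([0.5693, 0.31  , 0.0178]), np.float64(0.0027234222507640546))
```

```bash
cat >> h.py <<'E'
np.set_printoptions(precision=4,suppress=True)
D2=np.pi/180
LG=[]
def scoopR(yaw,pitch=0): # pitch: nose-up degrees
    return (R.from_euler("z",yaw,degrees=True)*R.from_euler("y",-pitch,degrees=True))
T0=np.array([[np.cos(28*D2),0,np.sin(28*D2)],[0,-1,0],[np.sin(28*D2),0,-np.cos(28*D2)]]).T # tool axes in scoop frame as columns
GRIP=np.array([-.0836,0,.0949]);LIP=np.array([.045,0,0])
def tcp_from_lip(lip,yaw,pitch=0,back=0,T=T0,grip=GRIP):
    S=scoopR(yaw,pitch);Rt=S*R.from_matrix(T)
    return np.array(lip)+S.apply(grip-LIP)+Rt.apply([0,0,.019-back]),Rt
def step(p,Rm,row): return p+Rm.apply(np.array(row[:3])*.02),Rm*R.from_rotvec(np.array(row[3:6])*6*D2)
def rows(p,Rm,pt,Rt,N):
    w=(Rm.inv()*Rt).as_rotvec()/N
    M=sum(R.from_rotvec(w*k).as_matrix() for k in range(N))
    d=np.linalg.solve(M,Rm.inv().apply(np.array(pt)-p))
    r=np.r_[d/.02,w/(6*D2)]
    print(N,"rows of",np.round(r,3).tolist(),"max",np.abs(r).max().round(2))
    return r
def plan(wps,p=None,Rm=None):
    if p is None:
        from workcell import observe
        s=observe();p=s["position"];Rm=R.from_euler("xyz",s["tool_rot"])
        print("now",s["clock"],p,s["tool_rot"],"q",s["qpos"],"F",s["force"],"w",s["grip_width"])
        open("q.log","a").write(repr((s["qpos"].tolist(),p.tolist(),s["tool_rot"].tolist()))+"\n")
    for pt,Rt,N in wps:
        r=np.round(rows(p,Rm,pt,Rt,N),2)
        for _ in range(N): p,Rm=step(p,Rm,r)
    print("end",p,Rm.as_euler("xyz"))
E
python3 - <<'E'
from h import *
o=np.array([.490,.017,0]);lip=o+scoopR(86).apply(LIP)
pt,Rt=tcp_from_lip(lip,86,back=.1);print(pt)
Rm=R.from_euler("xyz",[np.pi,0,120*D2])
plan([([.42,.36,.30],Rm,20),(pt,Rt,30)])
E
```

```text
[ 0.4815 -0.1043  0.1664]
now 0.15 [0.1423 0.6083 0.2309] [-3.1408  0.0001  2.9118] q [-1.4112  0.5219 -0.0363  1.5998  0.0212  1.0211 -0.1128] F [ 0.4533 -0.084   0.5856] w 0.08531045214758368
20 rows of [-0.952, -0.107, -0.173, -0.0, 0.0, 0.39] max 0.95
30 rows of [-0.825, -0.092, 0.029, -0.046, 0.151, 0.185] max 0.82
end [ 0.4792 -0.1014  0.1667] [ 3.1325 -0.4883  1.488 ]
```

>>> move_arm(
  plan=[
    [[-0.95,-0.11,-0.17,0,0,0.39,1],[-0.95,-0.11,-0.17,0,0,0.39,1],[-0.95,-0.11,-0.17,0,0,0.39,1],[-0.95,-0.11,-0.17,0,0,0.39,1],[-0.95,-0.11,-0.17,0,0,0.39,1],[-0.95,-0.11,-0.17,0,0,0.39,1],[-0.95,-0.11,-0.17,0,0,0.39,1],[-0.95,-0.11,-0.17,0,0,0.39,1],[-0.95,-0.11,-0.17,0,0,0.39,1],[-0.95,-0.11,-0.17,0,0,0.39,1]],
  ],
)

```text
clock: 1.15
position: [0.3075, 0.5117, 0.2656]
tool_rot: [3.142, -0.0, 2.5]
force: [0.5, 0.2, -0.2]
grip_width: 0.0856
finger_force: 0.0
```

>>> move_arm(
  plan=[
    [[-0.95,-0.11,-0.17,0,0,0.39,1],[-0.95,-0.11,-0.17,0,0,0.39,1],[-0.95,-0.11,-0.17,0,0,0.39,1],[-0.95,-0.11,-0.17,0,0,0.39,1],[-0.95,-0.11,-0.17,0,0,0.39,1],[-0.95,-0.11,-0.17,0,0,0.39,1],[-0.95,-0.11,-0.17,0,0,0.39,1],[-0.95,-0.11,-0.17,0,0,0.39,1],[-0.95,-0.11,-0.17,0,0,0.39,1],[-0.95,-0.11,-0.17,0,0,0.39,1]],
  ],
)

```text
clock: 2.15
position: [0.4195, 0.3582, 0.2996]
tool_rot: [3.142, -0.0, 2.092]
force: [0.1, -0.2, 0.1]
grip_width: 0.0853
finger_force: 0.0
```

>>> move_arm(
  plan=[
    [[-0.82,-0.09,0.03,-0.05,0.15,0.18,1],[-0.82,-0.09,0.03,-0.05,0.15,0.18,1],[-0.82,-0.09,0.03,-0.05,0.15,0.18,1],[-0.82,-0.09,0.03,-0.05,0.15,0.18,1],[-0.82,-0.09,0.03,-0.05,0.15,0.18,1],[-0.82,-0.09,0.03,-0.05,0.15,0.18,1],[-0.82,-0.09,0.03,-0.05,0.15,0.18,1],[-0.82,-0.09,0.03,-0.05,0.15,0.18,1],[-0.82,-0.09,0.03,-0.05,0.15,0.18,1],[-0.82,-0.09,0.03,-0.05,0.15,0.18,1]],
  ],
)

```text
clock: 3.15
position: [0.4722, 0.2035, 0.2811]
tool_rot: [3.103, -0.162, 1.908]
force: [-0.2, 0.1, -0.1]
grip_width: 0.0852
finger_force: 0.0
```

>>> move_arm(
  plan=[
    [[-0.82,-0.09,0.03,-0.05,0.15,0.18,1],[-0.82,-0.09,0.03,-0.05,0.15,0.18,1],[-0.82,-0.09,0.03,-0.05,0.15,0.18,1],[-0.82,-0.09,0.03,-0.05,0.15,0.18,1],[-0.82,-0.09,0.03,-0.05,0.15,0.18,1],[-0.82,-0.09,0.03,-0.05,0.15,0.18,1],[-0.82,-0.09,0.03,-0.05,0.15,0.18,1],[-0.82,-0.09,0.03,-0.05,0.15,0.18,1],[-0.82,-0.09,0.03,-0.05,0.15,0.18,1],[-0.82,-0.09,0.03,-0.05,0.15,0.18,1]],
  ],
)

```text
clock: 4.15
position: [0.4946, 0.0467, 0.2363]
tool_rot: [3.096, -0.327, 1.72]
force: [0.0, 0.9, 0.1]
grip_width: 0.0851
finger_force: 0.0
```

Run:
```python
from h import *
from workcell import *
plan([])
f=grab_frame("wrist");s=observe();pickle.dump((s,f),open("w1.pkl","wb"))
cv2.imwrite("pics/w1.png",f["color"][:,:,::-1])
```

```text
now 4.15 [0.4946 0.0467 0.2363] [ 3.0958 -0.3272  1.7204] q [-0.2703  0.3553  0.3476  1.9532 -0.5593  0.9558  0.5524] F [0.0194 0.938  0.1461] w 0.08507445682872726
end [0.4946 0.0467 0.2363] [ 3.0958 -0.3272  1.7204]
```

View pics/w1.png

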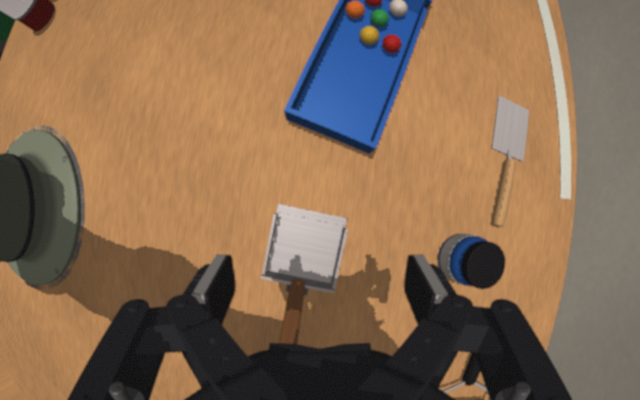

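```bash
cat >> h.py <<'E'
def wray(s,f,px):
    K=f["intrinsics"];u=np.array([px[0]-K[0,2],px[1]-K[1,2]]);r=np.hypot(*u);th=r/K[0,0]
    d=np.r_[u/max(r,1e-9)*np.sin(th),np.cos(th)]
    T=f["tool_from_camera"];Rm=R.from_euler("xyz",s["tool_rot"])
    return s["position"]+Rm.apply(T[:3,3]),Rm.apply(T[:3,:3]@d)
def wz(s,f,px,z):
    p,d=wray(s,f,px);return p+d*(z-p[2])/d[2]
E
python3 - <<'E'
from h import *
from scipy.optimize import least_squares
s,f=pickle.load(open("w1.pkl","rb"))
for n,p,z in [("lipL",(280,205),.001),("lipR",(347,218),.001),("backtopL",(263,278),.038),("backtopR",(335,290),.038),("hstart",(297,284),.038),("tubL",(288,112),.042),("tubR",(374,153),.042),("jar top",(484,264),.08)]:
    print(n,wz(s,f,p,z))
L=[eval(l) for l in open("q.log")]
def fk(q,x):
    a,b,c,d,o,s1=x[:6]
    Rm=R.from_euler("z",o+q[0]*1);p=np.array([0,0,a])
    Rm=Rm*R.from_euler("y",q[1]);p=p+Rm.apply([0,0,b])
    Rm=Rm*R.from_euler("z",q[2])*R.from_euler("y",q[3]*1);p=p+Rm.apply([0,0,c])
    Rm=Rm*R.from_euler("z",q[4])*R.from_euler("y",q[5]);p=p+Rm.apply([0,0,d])
    return p,Rm*R.from_euler("z",q[6]+s1)
for sg in (1,-1):
  S=np.array([sg,1,sg,1,sg,1,sg])
  def res(x): 
    o=[]
    for q,p,e in L:
        P,Q=fk(np.array(q)*S,x);o+=list(P-p)+list((Q.inv()*R.from_euler("xyz",e)).as_rotvec()*.3)
    return np.array(o)
  best=min((least_squares(res,[.36,.42,.4,.3,o0,s0]) for o0 in(-2,0,2) for s0 in(-2,0,2)),key=lambda r:r.cost)
  print(sg,best.x,best.cost**.5)
E
```

```text
lipL [0.4508 0.0664 0.001 ]
lipR [0.5381 0.061  0.001 ]
backtopL [ 0.4442 -0.0215  0.038 ]
backtopR [ 0.5308 -0.0251  0.038 ]
hstart [ 0.4851 -0.0231  0.038 ]
tubL [0.448  0.1767 0.042 ]
tubR [0.5548 0.1419 0.042 ]
jar top [0.6986 0.0287 0.08  ]
1 [-4.8691  3.8158 -1.7919 -0.6228  2.2781  2.3828] 0.5074904106745163
-1 [ 0.1813  0.5897  0.3891  0.2578 -0.0908  1.4825] 0.006373752083360992
```

Run:
```python
from h import *
o=np.array([.4905,.018,0]);lip=o+scoopR(86).apply(LIP)
a=tcp_from_lip(lip,86,back=.09);b=tcp_from_lip(lip,86)
plan([(*a,20),(*b,10)])
```

```text
now 4.2 [0.4944 0.0438 0.2354] [ 3.097  -0.3269  1.7158] q [-0.2665  0.3568  0.35    1.9542 -0.5604  0.9558  0.5552] F [-1.3912 -4.2063 -1.9604] w 0.08524489226170068
20 rows of [-0.403, -0.048, 0.038, -0.02, 0.075, 0.096] max 0.4
10 rows of [-0.003, 0.008, 0.449, 0.003, 0.01, -0.008] max 0.45
end [ 0.4859 -0.0558  0.0783] [ 3.1377 -0.4891  1.5036]
```

>>> move_arm(
  plan=[
    [[-0.8,-0.1,0.08,-0.04,0.15,0.19,1],[-0.8,-0.1,0.08,-0.04,0.15,0.19,1],[-0.8,-0.1,0.08,-0.04,0.15,0.19,1],[-0.8,-0.1,0.08,-0.04,0.15,0.19,1],[-0.8,-0.1,0.08,-0.04,0.15,0.19,1],[-0.8,-0.1,0.08,-0.04,0.15,0.19,1],[-0.8,-0.1,0.08,-0.04,0.15,0.19,1],[-0.8,-0.1,0.08,-0.04,0.15,0.19,1],[-0.8,-0.1,0.08,-0.04,0.15,0.19,1],[-0.8,-0.1,0.08,-0.04,0.15,0.19,1]],
  ],
)

```text
clock: 5.2
position: [0.4832, -0.0945, 0.1587]
tool_rot: [3.139, -0.489, 1.508]
force: [0.6, 1.6, 0.3]
grip_width: 0.0852
finger_force: 0.0
```

Run:
```python
from h import *
from workcell import *
f=grab_frame("wrist");s=observe();pickle.dump((s,f),open("w2.pkl","wb"))
cv2.imwrite("pics/w2.png",f["color"][:,:,::-1])
o=np.array([.4905,.018,0]);lip=o+scoopR(86).apply(LIP)
a=tcp_from_lip(lip,86,back=.09);b=tcp_from_lip(lip,86)
print(a[0],a[1].as_euler("xyz"))
plan([(*b,10)])
```

```text
[ 0.4823 -0.0986  0.1576] [ 3.1416 -0.4887  1.501 ]
now 5.25 [ 0.4822 -0.0968  0.1573] [ 3.1409 -0.4888  1.5031] q [ 0.1259  0.5631  0.3458  1.9508 -0.7723  1.0161  0.9107] F [-4.0327 -3.7699 -2.393 ] w 0.08562983222088458
10 rows of [-0.007, 0.001, 0.444, -0.0, -0.0, 0.002] max 0.44
end [ 0.485  -0.0574  0.0786] [ 3.1409 -0.4888  1.5031]
```

View pics/w2.png

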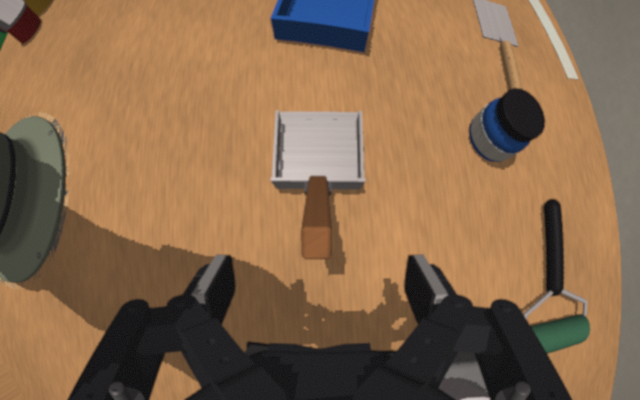

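>>> move_arm(
  plan=[
    [[0,0,0.44,0,0,0,1],[0,0,0.44,0,0,0,1],[0,0,0.44,0,0,0,1],[0,0,0.44,0,0,0,1],[0,0,0.44,0,0,0,1],[0,0,0.44,0,0,0,1],[0,0,0.44,0,0,0,1],[0,0,0.44,0,0,0,1],[0,0,0.44,0,0,0,1],[0,0,0.44,0,0,0,1]],
  ],
)

```text
clock: 6.25
position: [0.4862, -0.0519, 0.0806]
tool_rot: [3.139, -0.489, 1.509]
force: [0.6, -0.5, -0.6]
grip_width: 0.0854
finger_force: 0.0
```

>>> move_arm(
  plan=[
    [[0,0,0,0,0,0,-1],[0,0,0,0,0,0,-1],[0,0,0,0,0,0,-1],[0,0,0,0,0,0,-1],[0,0,0,0,0,0,-1],[0,0,0,0,0,0,-1],[0,0,0,0,0,0,-1],[0,0,0,0,0,0,-1],[0,0,0,0,0,0,-1],[0,0,0,0,0,0,-1]],
  ],
  grip_force=80,
)

```text
clock: 7.25
position: [0.4864, -0.0523, 0.0815]
tool_rot: [3.139, -0.489, 1.509]
force: [-1.5, -1.0, 5.7]
grip_width: 0.017
finger_force: 72.0
```

Run:
```python
from h import *
from workcell import *
s=observe();print(s)
# pose of scoop in tool frame assuming scoop still at estimate
Rm=R.from_euler("xyz",s["tool_rot"]);o=np.array([.4905,.018,0]);lip=o+scoopR(86).apply(LIP)
print(Rm.inv().apply(lip-s["position"]), R.from_matrix(T0.T).apply(LIP-GRIP)-[0,0,.019])
```

```text
{'clock': 7.25, 'qpos': array([ 0.1079,  0.6689,  0.2551,  2.0192, -0.9041,  0.8457,  1.0032]), 'qd': array([-0.0009, -0.0002,  0.0001, -0.0005,  0.0021,  0.0006, -0.    ]), 'joint_efforts': array([ -0.8369, -83.3657,   6.9882, -18.2354,  -1.1122,   1.5882,
         0.1045]), 'position': array([ 0.4864, -0.0523,  0.0815]), 'tool_rot': array([ 3.139 , -0.4886,  1.5094]), 'force': array([-1.4929, -0.9535,  5.7078]), 'moment': array([-0.1116,  0.4439,  0.1762]), 'finger_force': 71.95776343345642, 'grip_width': 0.016970307563864452}
[ 0.0637 -0.0001  0.1262] [0.069  0.     0.1252]
```

```bash
cat >> h.py <<'E'
LT=np.array([.0637,0,.1262]) # lip in tool frame
G2=LIP-T0@(LT+np.array([0,0,.019])) if False else LIP-T0@LT-T0@np.array([0,0,-.019])*0-T0@np.array([0,0,0])
def tl(lip,yaw,pitch=0):
    Rt=scoopR(yaw,pitch)*R.from_matrix(T0);return np.array(lip)-Rt.apply(LT),Rt
def now():
    from workcell import observe
    s=observe();Rm=R.from_euler("xyz",s["tool_rot"]);S=Rm*R.from_matrix(T0.T);v=S.apply([1,0,0]);y=S.apply([0,1,0])
    lip=s["position"]+Rm.apply(LT)
    print("lip",lip,"yaw",np.degrees(np.arctan2(v[1],v[0])),"noseup",np.degrees(np.arcsin(v[2])),"rollz",y[2],"tub",tubinv(lip),"F",s["force"],"M",s["moment"])
TUB=np.array([.537,.303,0]);TY=75.
def tub(x,y,z): return TUB+R.from_euler("z",TY,degrees=True).apply([x,y,z])
def tubinv(p): return R.from_euler("z",-TY,degrees=True).apply(np.array(p)-TUB)
E
sed -i '/^G2=/d' h.py
python3 - <<'E'
from h import *
now()
lip0=np.array([.4936,.0629,.0])
plan([(*tl(lip0+[0,0,.1],86),10),(*tl(tub(-.01,0,.1),75,0),20)])
E
```

```text
lip [0.4938 0.0629 0.    ] yaw 86.41331221165724 noseup -0.005385095908684629 rollz -0.0023233268354070835 tub [-0.2431 -0.0204  0.    ] F [-1.4929 -0.9535  5.7078] M [-0.1116  0.4439  0.1762]
now 7.25 [ 0.4864 -0.0523  0.0815] [ 3.139  -0.4886  1.5094] q [ 0.1079  0.6689  0.2551  2.0192 -0.9041  0.8457  1.0032] F [-1.4929 -0.9535  5.7078] w 0.016970307563864452
10 rows of [0.235, -0.003, -0.441, -0.001, 0.0, 0.007] max 0.44
20 rows of [0.52, -0.05, 0.274, -0.044, 0.0, 0.08] max 0.52
end [0.5041 0.1812 0.1831] [-3.1335 -0.4877  1.3079]
```

>>> move_arm(
  plan=[
    [[0.23,0,-0.44,0,0,0.01,-1],[0.23,0,-0.44,0,0,0.01,-1],[0.23,0,-0.44,0,0,0.01,-1],[0.23,0,-0.44,0,0,0.01,-1],[0.23,0,-0.44,0,0,0.01,-1],[0.23,0,-0.44,0,0,0.01,-1],[0.23,0,-0.44,0,0,0.01,-1],[0.23,0,-0.44,0,0,0.01,-1],[0.23,0,-0.44,0,0,0.01,-1],[0.23,0,-0.44,0,0,0.01,-1]],
  ],
)

```text
clock: 8.25
position: [0.4862, -0.0528, 0.1814]
tool_rot: [-3.138, -0.489, 1.497]
force: [-0.1, -0.2, -1.5]
grip_width: 0.017
finger_force: 71.7
```

>>> move_arm(
  plan=[
    [[0.52,-0.05,0.27,-0.04,0,0.08,-1],[0.52,-0.05,0.27,-0.04,0,0.08,-1],[0.52,-0.05,0.27,-0.04,0,0.08,-1],[0.52,-0.05,0.27,-0.04,0,0.08,-1],[0.52,-0.05,0.27,-0.04,0,0.08,-1],[0.52,-0.05,0.27,-0.04,0,0.08,-1],[0.52,-0.05,0.27,-0.04,0,0.08,-1],[0.52,-0.05,0.27,-0.04,0,0.08,-1],[0.52,-0.05,0.27,-0.04,0,0.08,-1],[0.52,-0.05,0.27,-0.04,0,0.08,-1]],
  ],
)

```text
clock: 9.25
position: [0.4896, 0.0656, 0.1817]
tool_rot: [-3.136, -0.488, 1.402]
force: [0.3, -0.7, -1.1]
grip_width: 0.017
finger_force: 71.8
```

>>> move_arm(
  plan=[
    [[0.52,-0.05,0.27,-0.04,0,0.08,-1],[0.52,-0.05,0.27,-0.04,0,0.08,-1],[0.52,-0.05,0.27,-0.04,0,0.08,-1],[0.52,-0.05,0.27,-0.04,0,0.08,-1],[0.52,-0.05,0.27,-0.04,0,0.08,-1],[0.52,-0.05,0.27,-0.04,0,0.08,-1],[0.52,-0.05,0.27,-0.04,0,0.08,-1],[0.52,-0.05,0.27,-0.04,0,0.08,-1],[0.52,-0.05,0.27,-0.04,0,0.08,-1],[0,0,0,0,0,0,-1]],
  ],
)

```text
clock: 10.25
position: [0.5018, 0.1716, 0.1827]
tool_rot: [-3.133, -0.488, 1.319]
force: [-0.2, -0.3, -1.5]
grip_width: 0.0172
finger_force: 71.8
```

Run:
```python
from h import *
from workcell import *
now()
s=observe();f=grab_frame("wrist");pickle.dump((s,f),open("w3.pkl","wb"))
cv2.imwrite("pics/w3.png",f["color"][:,:,::-1])
plan([(*tl(tub(-.01,0,.05),75,0),10)])
```

```text
lip [0.5296 0.2836 0.1011] yaw 75.79235284168178 noseup -0.035643498359242985 rollz 0.007605906120379237 tub [-0.0206  0.0022  0.1011] F [-0.1634 -0.3301 -1.4848] M [-0.7379  0.1953 -0.0365]
now 10.3 [0.5019 0.1705 0.1827] [-3.1332 -0.4877  1.3185] q [-0.3642  0.4167  0.2458  2.0965 -0.9638  0.6875  0.3839] F [ 0.8125 -0.5399 -2.1106] w 0.01698004450795219
10 rows of [-0.069, -0.0, 0.253, -0.012, 0.001, 0.008] max 0.25
end [0.5044 0.1813 0.132 ] [-3.1381 -0.4876  1.3066]
```

View pics/w3.png

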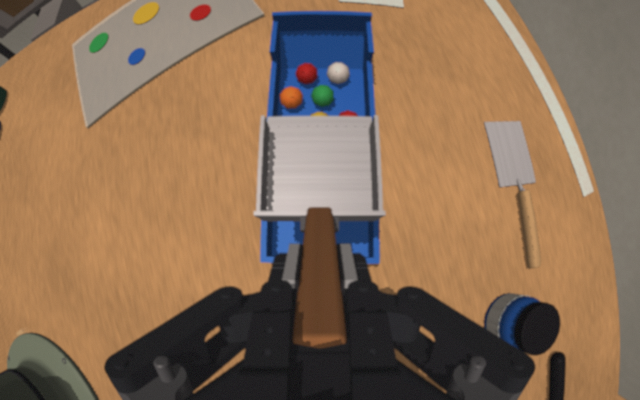

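Run:
```python
from h import *
s,f=pickle.load(open("w3.pkl","rb"))
Rm=R.from_euler("xyz",s["tool_rot"])
for n,p,z in [("lipL",(265,117),.101),("lipR",(377,117),.101)]:
    q=wz(s,f,p,z);print(n,q,"tool",Rm.inv().apply(q-s["position"]))
for n,p,z in [("-xL",(261,263),.042),("-xR",(379,263),.042),("+xL",(272,14),.071),("+xR",(372,13),.071)]:
    q=wz(s,f,p,z);print(n,q,tubinv(q))
```

```text
lipL [0.4843 0.3003 0.101 ] tool [ 0.0679 -0.048   0.129 ]
lipR [0.5792 0.276  0.101 ] tool [0.068  0.05   0.1282]
-xL [0.443 0.18  0.042] [-0.1432  0.059   0.042 ]
-xR [0.5559 0.1514 0.042 ] [-0.1416 -0.0575  0.042 ]
+xL [0.5138 0.4521 0.071 ] [0.138 0.061 0.071]
+xR [0.6289 0.4245 0.071 ] [ 0.1411 -0.0573  0.071 ]
```

```bash
sed -i 's/^TUB=.*/TUB=np.array([.5358,.3033,0]);TY=75.2/' h.py
python3 - <<'E'
from h import *
now()
plan([(*tl(tub(-.012,.001,.01),75.2,0),20),(*tl(tub(.08,.001,.008),75.2,0),20)])
E
```

```text
lip [0.5297 0.2825 0.101 ] yaw 75.76902185238386 noseup -0.05879304942385168 rollz 0.007408936998076567 tub [-0.0217  0.0006  0.101 ] F [ 0.8125 -0.5399 -2.1106] M [-0.726   0.1857  0.0146]
now 10.3 [0.5019 0.1705 0.1827] [-3.1332 -0.4877  1.3185] q [-0.3642  0.4167  0.2458  2.0965 -0.9638  0.6875  0.3839] F [ 0.8125 -0.5399 -2.1106] w 0.01698004450795219
20 rows of [-0.086, -0.004, 0.213, -0.005, 0.001, 0.003] max 0.21
20 rows of [0.205, -0.006, 0.115, 0.005, 0.0, 0.003] max 0.21
end [0.5242 0.2705 0.0921] [ 3.129  -0.4877  1.3185]
```

>>> move_arm(
  plan=[
    [[-0.17,-0.01,0.43,-0.01,0,0.01,-1],[-0.17,-0.01,0.43,-0.01,0,0.01,-1],[-0.17,-0.01,0.43,-0.01,0,0.01,-1],[-0.17,-0.01,0.43,-0.01,0,0.01,-1],[-0.17,-0.01,0.43,-0.01,0,0.01,-1],[-0.17,-0.01,0.43,-0.01,0,0.01,-1],[-0.17,-0.01,0.43,-0.01,0,0.01,-1],[-0.17,-0.01,0.43,-0.01,0,0.01,-1],[-0.17,-0.01,0.43,-0.01,0,0,-1],[0,0,0,0,0,0,-1]],
  ],
)

```text
clock: 11.3
position: [0.5016, 0.1792, 0.0988]
tool_rot: [-3.137, -0.487, 1.307]
force: [0.3, -0.3, -0.9]
grip_width: 0.0172
finger_force: 71.8
```

Run:
```python
from h import *
now()
plan([(*tl(tub(-.01,.001,.006),75.2,0),10),(*tl(tub(.08,.001,.007),75.2,0),20)])
```

```text
lip [0.5311 0.2907 0.0171] yaw 75.02051662160243 noseup -0.09449269730747628 rollz 0.004439102146264379 tub [-0.0134  0.0013  0.0171] F [ 0.3    -0.2667 -0.868 ] M [-0.6511  0.159   0.0505]
now 11.3 [0.5016 0.1792 0.0988] [-3.1366 -0.487   1.307 ] q [-0.2629  0.564   0.0909  2.1448 -1.1974  0.5242  0.6358] F [ 0.3    -0.2667 -0.868 ] w 0.01722362742798386
10 rows of [-0.012, 0.002, 0.057, -0.002, 0.002, -0.005] max 0.06
20 rows of [0.199, 0.001, 0.102, -0.001, 0.001, -0.002] max 0.2
end [0.5257 0.2693 0.0893] [-3.1366 -0.487   1.307 ]
```

>>> move_arm(
  plan=[
    [[-0.02,0,0.06,-0.01,0,0,-1],[-0.02,0,0.06,-0.01,0,0,-1],[-0.02,0,0.06,-0.01,0,0,-1],[-0.02,0,0.06,-0.01,0,0,-1],[-0.02,0,0.06,0,0,0,-1],[-0.02,0,0.06,0,0,0,-1],[-0.02,0,0.06,0,0,0,-1],[-0.02,0,0.06,0,0,0,-1],[0,0,0,0,0,0,-1],[0,0,0,0,0,0,-1]],
  ],
)

```text
clock: 12.3
position: [0.5025, 0.1808, 0.09]
tool_rot: [3.141, -0.488, 1.308]
force: [-0.4, -0.0, -2.1]
grip_width: 0.017
finger_force: 71.8
```

Run:
```python
from h import *
now()
plan([(*tl(tub(.08,.001,.007),75.2,0),20)])
```

```text
lip [0.5326 0.2922 0.0083] yaw 74.91096253987995 noseup -0.0655986757022883 rollz -0.0006436703555582608 tub [-0.0115  0.0002  0.0083] F [-0.4328 -0.0291 -2.0826] M [-0.7073  0.2041 -0.0451]
now 12.3 [0.5025 0.1808 0.09  ] [ 3.1409 -0.4875  1.3078] q [-0.2296  0.5788  0.0415  2.1475 -1.2164  0.4881  0.6592] F [-0.4328 -0.0291 -2.0826] w 0.01704945721362636
20 rows of [0.2, -0.001, 0.11, 0.001, 0.001, -0.002] max 0.2
end [0.5263 0.269  0.0886] [ 3.1409 -0.4875  1.3078]
```

>>> move_arm(
  plan=[
    [[0.2,0,0.11,0,0,0,-1],[0.2,0,0.11,0,0,0,-1],[0.2,0,0.11,0,0,0,-1],[0.2,0,0.11,0,0,0,-1],[0.2,0,0.11,0,0,0,-1],[0.2,0,0.11,0,0,0,-1],[0.2,0,0.11,0,0,0,-1],[0.2,0,0.11,0,0,0,-1],[0.2,0,0.11,0,0,0,-1],[0.2,0,0.11,0,0,0,-1]],
  ],
)

```text
clock: 13.3
position: [0.5146, 0.2253, 0.0893]
tool_rot: [3.141, -0.488, 1.308]
force: [-0.2, -1.2, -1.8]
grip_width: 0.0169
finger_force: 71.8
```

Run:
```python
from h import *
now()
plan([(*tl(tub(.08,.001,.007),75.2,0),10)])
```

```text
lip [0.5446 0.3367 0.0077] yaw 74.91418938009106 noseup -0.06516979528760447 rollz -0.0007441187438738164 tub [ 0.0345 -0.      0.0077] F [-0.1981 -1.2002 -1.7624] M [-0.8373  0.2388  0.0419]
now 13.3 [0.5146 0.2253 0.0893] [ 3.1408 -0.4876  1.3079] q [-0.309   0.5957  0.0331  2.1049 -1.2167  0.4602  0.5729] F [-0.1981 -1.2002 -1.7624] w 0.016852696727264797
10 rows of [0.199, -0.003, 0.11, 0.003, 0.001, -0.004] max 0.2
end [0.5264 0.2693 0.0886] [ 3.1408 -0.4876  1.3079]
```

>>> move_arm(
  plan=[
    [[0.2,0,0.11,0,0,0,-1],[0.2,0,0.11,0,0,0,-1],[0.2,0,0.11,0,0,0,-1],[0.2,0,0.11,0,0,0,-1],[0.2,0,0.11,0,0,0,-1],[0.2,0,0.11,0,0,0,-1],[0.2,0,0.11,0,0,0,-1],[0.2,0,0.11,0,0,0,-1],[0.2,0,0.11,0,0,0,-1],[0.2,0,0.11,0,0,0,-1]],
  ],
)

```text
clock: 14.3
position: [0.5264, 0.2693, 0.0886]
tool_rot: [3.141, -0.488, 1.308]
force: [-0.3, -0.5, -1.3]
grip_width: 0.0168
finger_force: 72.0
```

Run:
```python
from h import *
from workcell import *
now()
f=grab_frame("scene");cv2.imwrite("pics/s2.png",cv2.resize(f["color"][190:330,330:490,::-1],None,fx=3.5,fy=3.5))
plan([(*tl(tub(.094,.001,.008),75.2,0),5),(*tl(tub(.11,.001,.022),75.2,9),10),(*tl(tub(.125,.001,.037),75.2,19),10),(*tl(tub(.118,.001,.10),75.2,24),10)])
```

```text
lip [0.5565 0.3807 0.007 ] yaw 74.91298362057428 noseup -0.06334310392488388 rollz -0.0007486547799368149 tub [ 0.0802 -0.0003  0.007 ] F [-0.307  -0.4681 -1.2906] M [-0.8797  0.2315  0.029 ]
now 14.35 [0.5265 0.2702 0.0887] [ 3.1408 -0.488   1.3085] q [-0.3931  0.6173  0.0402  2.053  -1.2061  0.4435  0.4807] F [-0.3289  0.6383 -3.2598] w 0.01718520144776704
5 rows of [0.118, -0.005, 0.053, 0.005, 0.001, -0.007] max 0.12
10 rows of [0.005, -0.002, 0.036, -0.003, 0.151, 0.001] max 0.15
10 rows of [-0.007, -0.002, 0.045, -0.003, 0.167, 0.001] max 0.17
10 rows of [0.163, -0.002, -0.199, -0.003, 0.081, 0.001] max 0.2
end [0.5299 0.2829 0.1272] [-3.1392 -0.9069  1.3134]
```

View pics/s2.png

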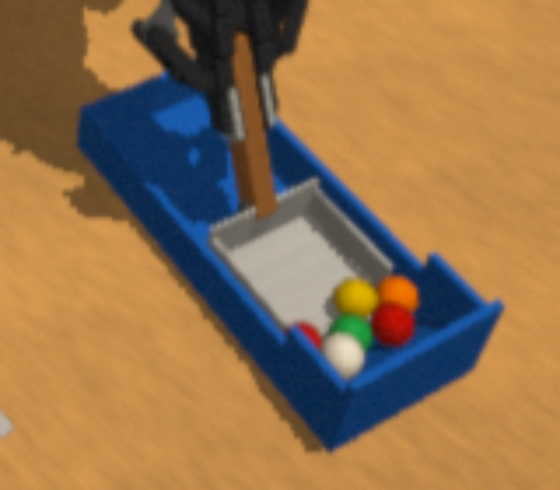

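>>> move_arm(
  plan=[
    [[0.15,0,0.07,0,0,0,-1],[0.15,0,0.07,0,0,0,-1],[0.15,0,0.07,0,0,0,-1],[0.15,0,0.07,0,0,0,-1],[0.15,0,0.07,0,0,0,-1],[0,0,0.04,0,0.15,0,-1],[0,0,0.04,0,0.15,0,-1],[0,0,0.04,0,0.15,0,-1],[0,0,0.04,0,0.15,0,-1],[0,0,0.04,0,0.15,0,-1]],
  ],
)

```text
clock: 15.35
position: [0.5313, 0.2856, 0.0856]
tool_rot: [3.14, -0.565, 1.307]
force: [-2.4, -7.3, 1.5]
grip_width: 0.0172
finger_force: 74.1
```

Run:
```python
from h import *
now()
plan([(*tl(tub(.114,.001,.024),75.2,11),5),(*tl(tub(.126,.001,.037),75.2,19),5),(*tl(tub(.118,.001,.10),75.2,24),10)])
```

```text
lip [0.5631 0.4027 0.0132] yaw 74.84692478489085 noseup 4.374840953465277 rollz -0.0012726622243227 tub [ 0.1031 -0.001   0.0132] F [-2.4154 -7.279   1.4779] M [-2.1667  0.7798  0.2367]
now 15.35 [0.5313 0.2856 0.0856] [ 3.1401 -0.565   1.307 ] q [-0.1834  0.6482 -0.2267  2.0529 -1.2406  0.3377  0.5607] F [-2.4154 -7.279   1.4779] w 0.017172483506393332
5 rows of [0.006, -0.011, 0.049, 0.009, 0.221, -0.008] max 0.22
5 rows of [-0.002, -0.001, 0.074, -0.001, 0.268, 0.002] max 0.27
10 rows of [0.157, -0.001, -0.206, -0.001, 0.082, 0.001] max 0.21
end [0.5297 0.2834 0.1286] [ 3.1415 -0.9054  1.3136]
```

Run:
```python
from h import *
plan([(*tl(tub(.111,.0,.024),75.2,11),5),(*tl(tub(.122,.0,.037),75.2,19),5),(*tl(tub(.112,.0,.10),75.2,24),10)])
```

```text
now 15.35 [0.5313 0.2856 0.0856] [ 3.1401 -0.565   1.307 ] q [-0.1834  0.6482 -0.2267  2.0529 -1.2406  0.3377  0.5607] F [-2.4154 -7.279   1.4779] w 0.017172483506393332
5 rows of [-0.018, -0.001, 0.032, 0.009, 0.221, -0.008] max 0.22
5 rows of [-0.004, -0.001, 0.071, -0.001, 0.268, 0.002] max 0.27
10 rows of [0.149, -0.001, -0.215, -0.001, 0.082, 0.001] max 0.22
end [0.529  0.2769 0.1283] [ 3.1415 -0.9054  1.3136]
```

>>> move_arm(
  plan=[
    [[-0.02,0,0.03,0.01,0.22,-0.01,-1],[-0.02,0,0.03,0.01,0.22,-0.01,-1],[-0.02,0,0.03,0.01,0.22,-0.01,-1],[-0.02,0,0.03,0.01,0.22,-0.01,-1],[-0.02,0,0.03,0.01,0.22,-0.01,-1],[0,0,0.07,0,0.27,0,-1],[0,0,0.07,0,0.27,0,-1],[0,0,0.07,0,0.27,0,-1],[0,0,0.07,0,0.27,0,-1],[0,0,0.07,0,0.27,0,-1]],
  ],
)

```text
clock: 16.35
position: [0.5412, 0.2863, 0.0839]
tool_rot: [-3.119, -0.818, 1.312]
force: [-6.5, -1.7, -4.1]
grip_width: 0.0173
finger_force: 72.4
```

Run:
```python
from h import *
from workcell import *
now()
f=grab_frame("wrist");cv2.imwrite("pics/w4.png",f["color"][:260,160:480,::-1])
f=grab_frame("scene");c=f["color"][190:330,330:490,::-1]
w=cv2.imread("pics/w4.png");w=cv2.resize(w,(394,320));c=cv2.resize(c,(366,320))
cv2.imwrite("pics/w4.png",np.hstack([w,c]))
plan([(*tl(tub(.112,.0,.10),75.2,24),10)])
```

```text
lip [0.5732 0.4181 0.044 ] yaw 75.80812763489878 noseup 18.849120875572137 rollz 0.015130516483622097 tub [ 0.1205 -0.0068  0.044 ] F [-6.5323 -1.6611 -4.0838] M [-1.8774  1.851   1.2444]
now 16.45 [0.5409 0.2858 0.0832] [-3.1168 -0.8173  1.3093] q [ 0.3647  0.8958 -0.8138  2.0582 -1.2629  0.1617  0.8673] F [-0.812  -0.7773 -3.0632] w 0.017156435350521658
10 rows of [0.131, -0.049, -0.186, -0.021, 0.086, -0.003] max 0.19
end [0.5287 0.2767 0.1278] [-3.1361 -0.9115  1.3071]
```

View pics/w4.png

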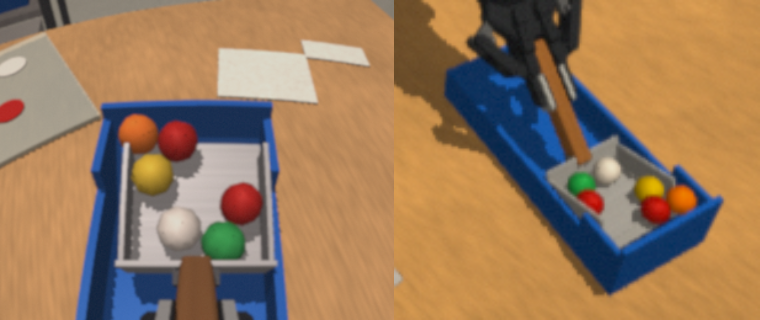

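Run:
```python
from h import *
plan([(*tl(tub(.112,.0,.084),75.2,19),10),(*tl(tub(.05,.0,.15),65,20),10)])
```

```text
now 16.45 [0.5409 0.2858 0.0832] [-3.1168 -0.8173  1.3093] q [ 0.3647  0.8958 -0.8138  2.0582 -1.2629  0.1617  0.8673] F [-0.812  -0.7773 -3.0632] w 0.017156435350521658
10 rows of [0.119, -0.049, -0.167, -0.021, 0.003, -0.002] max 0.17
10 rows of [0.022, -0.096, -0.441, -0.127, 0.02, 0.113] max 0.44
end [0.49   0.2283 0.1866] [ 3.1346 -0.8384  1.1391]
```

>>> move_arm(
  plan=[
    [[0.12,-0.05,-0.17,-0.02,0,0,-1],[0.12,-0.05,-0.17,-0.02,0,0,-1],[0.12,-0.05,-0.17,-0.02,0,0,-1],[0.12,-0.05,-0.17,-0.02,0,0,-1],[0.12,-0.05,-0.17,-0.02,0,0,-1],[0.12,-0.05,-0.17,-0.02,0,0,-1],[0.12,-0.05,-0.17,-0.02,0,0,-1],[0.12,-0.05,-0.17,-0.02,0,0,-1],[0.12,-0.05,-0.17,-0.02,0,0,-1],[0.12,-0.05,-0.17,-0.02,0,0,-1]],
  ],
)

```text
clock: 17.45
position: [0.5293, 0.2807, 0.1251]
tool_rot: [-3.141, -0.817, 1.313]
force: [0.2, 0.5, -3.4]
grip_width: 0.0172
finger_force: 72.9
```

```bash
cat > look.py <<'E'
from h import *
from workcell import *
# count coloured blobs in the scene camera's crop; returns centroids
def blobs(cam,box):
    f=grab_frame(cam);x0,y0,x1,y1=box;c=f["color"][y0:y1,x0:x1];h=cv2.cvtColor(c,cv2.COLOR_RGB2HSV)
    out={}
    for n,lo,hi in [("red",(0,180,70),(6,255,255)),("red2",(174,180,70),(180,255,255)),("orange",(10,205,180),(17,255,255)),("yellow",(21,180,130),(30,255,255)),("green",(50,150,60),(80,255,255)),("white",(0,0,190),(180,45,255))]:
        m=cv2.inRange(h,lo,hi);k,_,st,ce=cv2.connectedComponentsWithStats(m)
        out[n]=[((ce[i]+[x0,y0]).round().astype(int).tolist(),int(st[i,4])) for i in range(1,k) if st[i,4]>15]
    print(cam,out);return f
E
python3 - <<'E'
from look import *
now()
f=blobs("scene",(330,190,490,330));blobs("wrist",(240,0,420,260))
plan([(*tl(tub(.05,.0,.15),65,20),10)])
E
```

```text
lip [0.5638 0.4118 0.0852] yaw 75.2441396138649 noseup 18.80038574759049 rollz 0.0006240031789114531 tub [0.1121 0.0007 0.0852] F [ 0.2404  0.4804 -3.4128] M [-1.2946  0.2918 -0.0203]
scene {'red': [([420, 261], 55), ([449, 266], 116)], 'red2': [], 'orange': [([461, 261], 90)], 'yellow': [([446, 256], 79)], 'green': [([415, 254], 65)], 'white': []}
wrist {'red': [([303, 114], 697), ([356, 165], 759)], 'red2': [], 'orange': [], 'yellow': [([283, 139], 586)], 'green': [([341, 195], 668)], 'white': [([376, 79], 2760), ([261, 136], 63), ([328, 129], 22), ([316, 153], 425), ([295, 176], 310), ([279, 191], 334)]}
now 17.55 [0.5294 0.2808 0.1254] [-3.1416 -0.8169  1.3137] q [ 0.3819  0.7887 -0.8294  2.1024 -1.2625  0.1874  0.8033] F [ 0.3117  0.552  -2.3816] w 0.0167256965645669
10 rows of [0.015, -0.094, -0.439, -0.126, 0.02, 0.116] max 0.44
end [0.4917 0.2284 0.1879] [-3.141  -0.8379  1.128 ]
```

```bash
cat >> look.py <<'E'
def in_scoop(f,px,s,h=.014,wr=False):
    p,d=(wray(s,f,px) if wr else ray(f,px));Rm=R.from_euler("xyz",s["tool_rot"]);S=Rm*R.from_matrix(T0.T)
    lip=s["position"]+Rm.apply(LT);a=S.inv().apply(p-lip)+LIP;b=S.inv().apply(d);return (a+b*(h-a[2])/b[2])*1000
E
python3 - <<'E'
from look import *
s=observe();f=grab_frame("scene");w=grab_frame("wrist");g=grab_frame("side")
pickle.dump((s,f,w,g),open("l1.pkl","wb"))
for n,p in [("red",(449,266)),("orange",(461,261)),("yellow",(446,256)),("red_b",(420,261)),("green",(415,254))]: print("scene",n,in_scoop(f,p,s))
for n,p in [("red",(303,114)),("yellow",(283,139)),("red_b",(356,165)),("green",(341,195))]: print("wrist",n,in_scoop(w,p,s,wr=True))
print(two(f,(461,261),g,(0,0))[1]>0)
h=cv2.cvtColor(w["color"][60:160,240:330],cv2.COLOR_RGB2HSV);m=cv2.inRange(h,(5,220,100),(18,255,255));k,_,st,ce=cv2.connectedComponentsWithStats(m)
print([(ce[i]+[240,60],st[i,4]) for i in range(1,k) if st[i,4]>40])
E
```

```text
scene red [43.2867 13.9017 14.    ]
scene orange [46.5411 43.9917 14.    ]
scene yellow [15.0177 33.5258 14.    ]
scene red_b [ -6.4155 -19.351   14.    ]
scene green [-32.1885 -10.9078  14.    ]
wrist red [45.072  13.8112 14.    ]
wrist yellow [23.0939 29.4219 14.    ]
wrist red_b [  1.3996 -28.0797  14.    ]
wrist green [-22.3873 -16.0051  14.    ]
True
[]
```

Run:
```python
from h import *
plan([(*tl(tub(.088,.0,.056),75.2,19),10),(*tl(tub(.108,.0,.056),75.2,19),1)])
```

```text
now 17.7 [0.5294 0.2807 0.1247] [-3.1405 -0.8167  1.3128] q [ 0.3817  0.7902 -0.829   2.1021 -1.2625  0.187   0.8037] F [ 0.9693  0.0357 -2.0347] w 0.017006188899443136
10 rows of [-0.19, 0.002, 0.011, -0.001, 0.003, 0.0] max 0.19
1 rows of [0.689, 0.02, 0.743, -0.013, 0.035, 0.002] max 0.74
end [0.5287 0.2764 0.0955] [-3.1415 -0.8198  1.3128]
```

>>> move_arm(
  plan=[
    [[-0.19,0,0.01,0,0,0,-1],[-0.19,0,0.01,0,0,0,-1],[-0.19,0,0.01,0,0,0,-1],[-0.19,0,0.01,0,0,0,-1],[-0.19,0,0.01,0,0,0,-1],[-0.19,0,0.01,0,0,0,-1],[-0.19,0,0.01,0,0,0,-1],[-0.19,0,0.01,0,0,0,-1],[-0.19,0,0.01,0,0,0,-1],[-0.19,0,0.01,0,0,0,-1]],
  ],
)

```text
clock: 18.7
position: [0.5247, 0.2556, 0.0968]
tool_rot: [-3.137, -0.816, 1.313]
force: [-0.7, 0.8, -2.9]
grip_width: 0.0172
finger_force: 72.9
```

>>> move_arm(
  plan=[
    [[0.69,0,0.73,0,0,0,-1],[0.2,0,0.21,0,0,0,-1],[0.07,0,0.07,0,0,0,-1],[-0.16,0,-0.17,0,0,0,-1],[-0.16,0,-0.17,0,0,0,-1],[-0.16,0,-0.17,0,0,0,-1],[-0.16,0,-0.17,0,0,0,-1],[-0.16,0,-0.17,0,0,0,-1],[-0.16,0,-0.17,0,0,0,-1],[0,0,0,0,0,0,-1]],
  ],
)

```text
clock: 19.7
position: [0.5275, 0.2529, 0.0992]
tool_rot: [-3.13, -0.814, 1.312]
force: [-0.3, 0.3, -2.5]
grip_width: 0.0171
finger_force: 72.8
```

Run:
```python
from look import *
now()
s=observe();f=blobs("scene",(330,190,490,330));w=blobs("wrist",(255,0,400,260))
pickle.dump((s,f,w),open("l2.pkl","wb"))
```

```text
lip [0.5607 0.3843 0.0588] yaw 75.50649962056836 noseup 18.624467715985343 rollz 0.00796079730676949 tub [ 0.0847 -0.0034  0.0588] F [-0.3006  0.273  -2.4997] M [-1.2981  0.2567  0.0462]
scene {'red': [([413, 258], 153)], 'red2': [], 'orange': [([429, 259], 79)], 'yellow': [([428, 251], 64)], 'green': [([404, 253], 61)], 'white': []}
wrist {'red': [([318, 167], 804), ([356, 166], 761)], 'red2': [], 'orange': [], 'yellow': [([282, 160], 654)], 'green': [([339, 195], 618)], 'white': [([369, 54], 2058), ([260, 151], 154), ([320, 132], 1832), ([279, 192], 446), ([309, 198], 207), ([279, 213], 78)]}
```

Run:
```python
from look import *
s,f,w=pickle.load(open("l2.pkl","rb"))
for n,p in [("orange",(429,259)),("yellow",(428,251)),("green",(404,253))]: print(n,in_scoop(f,p,s))
c=np.hstack([cv2.resize(w["color"][40:260,220:420],None,fx=2,fy=2),cv2.resize(f["color"][210:310,350:480],(390,440)[0:2] if 0 else (390,440))])
cv2.imwrite("pics/l2.png",c[:,:,::-1])
```

```text
orange [18.9543 17.7964 14.    ]
yellow [-4.2825 36.2471 14.    ]
green [-33.6377  -8.9647  14.    ]
```

View pics/l2.png

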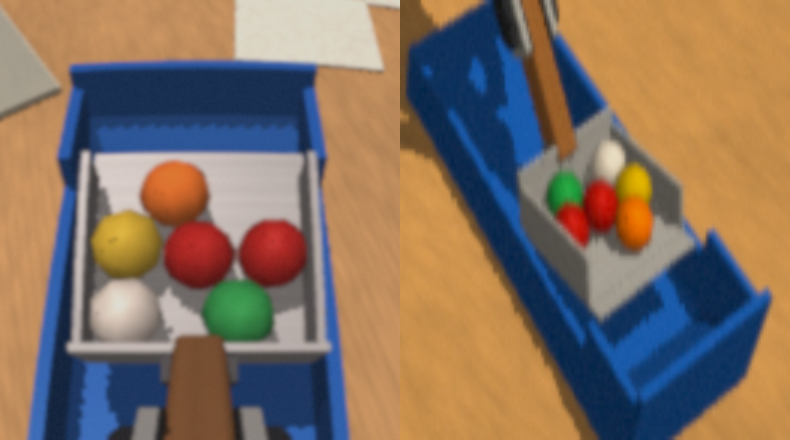

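```bash
cat > kin.py <<'E'
from h import *
from scipy.optimize import least_squares
SG=np.array([-1,1,-1,1,-1,1,-1])
def fk(q,x):
    q=np.array(q)*SG
    a,b,c,d,o,s1,e1,e2,e3,bx,by=x
    Rm=R.from_euler("z",o+q[0]);p=np.array([bx,by,a])
    Rm=Rm*R.from_euler("y",q[1]);p=p+Rm.apply([e1,0,b])
    Rm=Rm*R.from_euler("z",q[2])*R.from_euler("y",q[3]);p=p+Rm.apply([e2,0,c])
    Rm=Rm*R.from_euler("z",q[4])*R.from_euler("y",q[5]);p=p+Rm.apply([e3,0,d])
    return p,Rm*R.from_euler("z",q[6]+s1)
LO=np.array([-2.91,-.3,-1.5,.17,-1.26,.16,-2.52]);HI=np.array([2.91,2.13,1.42,2.43,4.41,1.93,2.52])
def fit():
    L=[eval(l) for l in open("q.log")]
    def res(x):
        o=[]
        for q,p,e in L:
            P,Q=fk(q,x);o+=list(P-p)+list((Q.inv()*R.from_euler("xyz",e)).as_rotvec()*.3)
        return np.array(o)
    r=min((least_squares(res,[.3,.4,.4,.25,o,s,0,0,0,0,0]) for o in(-1.5,0,1.5,3) for s in(-1.5,0,1.5,3)),key=lambda r:r.cost)
    print(len(L),r.x,"rms",np.sqrt(np.mean(r.fun**2)));return r.x
def ik(x,pt,Rt,q0,m=.05):
    def res(q):
        P,Q=fk(q,x);return np.r_[(P-pt)*10,(Q.inv()*Rt).as_rotvec()*3,.003*(np.array(q)-q0)]
    r=least_squares(res,np.clip(q0,LO+m+.01,HI-m-.01),bounds=(LO+m,HI-m))
    return r.x,np.linalg.norm(r.fun[:3])/10,np.linalg.norm(r.fun[3:6])/3
E
python3 - <<'E'
from kin import *
x=fit();np.save("kin.npy",x)
E
```

```text
17 [ 0.2697  0.4924  0.4196  0.2619 -0.0407  1.5364 -0.0258 -0.0212 -0.0154
  0.0193  0.0088] rms 0.0058154251294485725
```

Run:
```python
from h import *
import itertools
from scipy.optimize import least_squares
L=[eval(l) for l in open("q.log")]
Q=np.array([l[0] for l in L]);P=np.array([l[1] for l in L]);E=R.from_euler("xyz",np.array([l[2] for l in L]))
def fk(q,sg,x):
    q=q*sg;z=lambda a:R.from_euler("z",a);y=lambda a:R.from_euler("y",a)
    l=x[:4];v=x[4:16].reshape(4,3)
    A=z(q[:,0]+x[16])*y(q[:,1]);p=v[0]+A.apply(v[1])
    A=A*z(q[:,2])*y(q[:,3]);p=p+A.apply(v[2])
    A=A*z(q[:,4])*y(q[:,5]);p=p+A.apply(v[3])
    return p,A*z(q[:,6]+x[17])
out=[]
for c in itertools.product([1,-1],repeat=6):
    sg=np.array([c[0],1,c[1],c[2],c[3],c[4],c[5]])
    def res(x):
        p,A=fk(Q,sg,x);return np.r_[(p-P).ravel(),((A.inv()*E).as_rotvec()*.3).ravel(),.003*x[4:16]]
    for o in(0,3.14):
     for s in(-1.57,0,1.57,3.14):
        x0=np.r_[np.zeros(4),0,0,.3,0,0,.4,0,0,.4,0,0,.25,o,s]
        r=least_squares(res,x0,max_nfev=40);out.append((r.cost,sg,r.x))
out.sort(key=lambda t:t[0])
for o in out[:3]: print(np.sqrt(2*o[0]/(6*len(L))),o[1],o[2][4:])
```

```text
0.00024304963030194986 [-1  1 -1  1 -1  1 -1] [ 0.      0.      0.3202 -0.     -0.0213  0.5297 -0.     -0.0375  0.4207
  0.     -0.0003  0.3278 -0.      1.5708]
0.00024304963030194989 [-1  1 -1  1 -1  1 -1] [ 0.      0.      0.3202 -0.     -0.0213  0.5297 -0.     -0.0375  0.4207
  0.     -0.0003  0.3278 -0.      1.5708]
0.00024304963030195 [-1  1 -1  1 -1  1 -1] [ 0.      0.      0.3202 -0.     -0.0213  0.5297 -0.     -0.0375  0.4207
  0.     -0.0003  0.3278 -0.      1.5708]
```

```bash
sed -i 's/^LT=.*/LT=np.array([.0675,0,.128])/' h.py
cat > kin.py <<'E'
from h import *
from scipy.optimize import least_squares
SG=np.array([-1,1,-1,1,-1,1,-1])
def fk(q):
    q=q*SG;z=lambda a:R.from_euler("z",a);y=lambda a:R.from_euler("y",a)
    A=z(q[0])*y(q[1]);p=np.array([0,0,.3202])+A.apply([0,-.0213,.5297])
    A=A*z(q[2])*y(q[3]);p=p+A.apply([0,-.0375,.4207])
    A=A*z(q[4])*y(q[5]);p=p+A.apply([0,-.0003,.3278]);return p,A*z(q[6]+np.pi/2)
LO=np.array([-2.91,-.3,-1.5,.17,-1.26,.16,-2.52]);HI=np.array([2.91,2.13,1.42,2.43,4.41,1.93,2.52])
def ik(pt,Rt,q0,m=.02):
    def res(q):
        P,Q=fk(q);return np.r_[(P-pt)*10,(Q.inv()*Rt).as_rotvec()*3,.01*(q-q0)]
    r=least_squares(res,np.clip(q0,LO+m+.01,HI-m-.01),bounds=(LO+m,HI-m))
    return r.x,np.linalg.norm(r.fun[:3])/10,np.linalg.norm(r.fun[3:6])/3
POT=np.array([.577,-.283,0])
E
python3 - <<'E'
from kin import *
from workcell import observe
q0=observe()["qpos"];h=lambda a:np.array([np.cos(a*D2),np.sin(a*D2),0])
for y in range(-60,121,20):
    q=q0;w=[];mq=[]
    lipP=POT-.025*h(y)+[0,0,.14]
    path=[(tub(.06,0,.15),75.2,19),(tub(.06,0,.23),70,18)]
    A=tub(.06,0,.23);B=lipP+[0,0,.08]
    path+=[(A+(B-A)*t,70+(y-70)*t,18) for t in np.linspace(.1,1,10)]
    path+=[(lipP,y,p) for p in range(18,-66,-6)]
    for l,yy,pi in path:
        q,ep,er=ik(*tl(l,yy,pi),q);w.append(ep*1000);mq.append(np.minimum(q-LO,HI-q).min())
    print(y,"err mm carry",np.round(max(w[:12]),1),"pour",np.round(w[12:],1),"margin",np.round(min(mq[12:]),2),np.round(q,2))
E
```

```text
-60 err mm carry 81.0 pour [134.1 126.  121.1 116.  111.    0.    0.    0.    0.    0.    0.    0.
   0.    0. ] margin 0.02 [ 0.33  0.82  0.34  1.1  -0.47  1.78 -1.95]
-40 err mm carry 44.3 pour [109.   98.5  80.7   0.    0.    0.    0.    0.    0.    0.    0.    0.
   0.    0. ] margin 0.02 [ 0.28  0.86  0.34  1.03 -0.33  1.85 -1.69]
-20 err mm carry 33.4 pour [45.4 28.1 10.3  0.   0.   0.   0.   0.   0.   0.   0.   0.   0.   0. ] margin 0.02 [ 0.02  0.99  0.89  1.03 -0.49  1.91 -1.14]
0 err mm carry 0.1 pour [16.6  5.8  0.   0.   0.   0.   0.   0.   0.   0.   0.   0.   0.   0. ] margin 0.02 [ 0.25  0.81  0.08  1.06  0.11  1.8  -1.25]
20 err mm carry 0.0 pour [0. 0. 0. 0. 0. 0. 0. 0. 0. 0. 0. 0. 0. 0.] margin 0.04 [ 0.05  0.79  0.36  1.17  0.1   1.65 -0.87]
40 err mm carry 0.0 pour [0. 0. 0. 0. 0. 0. 0. 0. 0. 0. 0. 0. 0. 0.] margin 0.43 [-0.    0.7   0.31  1.31  0.26  1.48 -0.67]
60 err mm carry 0.0 pour [0. 0. 0. 0. 0. 0. 0. 0. 0. 0. 0. 0. 0. 0.] margin 0.61 [-0.02  0.61  0.25  1.47  0.4   1.29 -0.48]
80 err mm carry 0.0 pour [0. 0. 0. 0. 0. 0. 0. 0. 0. 0. 0. 0. 0. 0.] margin 0.27 [-0.    0.51  0.17  1.62  0.54  1.1  -0.31]
100 err mm carry 22.0 pour [12.6  2.8  0.   0.   0.   0.   0.   0.   0.   0.   0.   0.   0.   0. ] margin 0.02 [ 0.14  0.42 -0.02  1.76  0.71  0.92 -0.14]
120 err mm carry 51.0 pour [41.2 28.8 15.8  2.5  0.   0.   0.   0.   0.   0.   0.   0.   0.   0. ] margin 0.02 [-0.07  0.36  0.32  1.89  0.55  0.59  0.31]
```

Run:
```python
from kin import *
now()
h=np.array([.5,.866,0]);B=POT-.025*h+[0,0,.22]
plan([(*tl(tub(.07,0,.14),75.2,19),10),(*tl([.556,.2,.22],68,19),20),(*tl(B,60,19),30)])
```

```text
lip [0.5616 0.3889 0.0607] yaw 75.54766933864539 noseup 18.656887309285832 rollz 0.007872242352709252 tub [ 0.0894 -0.0031  0.0607] F [ 0.4783  0.0861 -2.5318] M [-1.3128  0.3384  0.0103]
now 19.8 [0.5275 0.2538 0.0994] [-3.1301 -0.8143  1.3129] q [ 0.4231  0.838  -0.8054  2.1064 -1.2388  0.2033  0.8571] F [ 0.4783  0.0861 -2.5318] w 0.017217796387336542
10 rows of [0.219, -0.025, -0.34, -0.011, 0.006, 0.0] max 0.34
20 rows of [-0.129, 0.097, -0.432, -0.045, -0.002, 0.041] max 0.43
30 rows of [-0.51, 0.341, -0.554, -0.036, -0.001, 0.031] max 0.55
end [ 0.493  -0.4233  0.2564] [ 3.1257 -0.8248  1.0506]
```

>>> move_arm(
  plan=[
    [[0.12,-0.02,-0.18,-0.01,0,0,-1],[0.22,-0.02,-0.34,-0.01,0,0,-1],[0.22,-0.02,-0.34,-0.01,0,0,-1],[0.22,-0.02,-0.34,-0.01,0,0,-1],[0.22,-0.02,-0.34,-0.01,0,0,-1],[0.22,-0.02,-0.34,-0.01,0,0,-1],[0.22,-0.02,-0.34,-0.01,0,0,-1],[0.22,-0.02,-0.34,-0.01,0,0,-1],[0.22,-0.02,-0.34,-0.01,0,0,-1],[0.22,-0.02,-0.34,-0.01,0,0,-1]],
  ],
)

```text
clock: 20.8
position: [0.5192, 0.2369, 0.1751]
tool_rot: [-3.141, -0.814, 1.313]
force: [0.7, -0.1, -2.5]
grip_width: 0.017
finger_force: 72.8
```

>>> move_arm(
  plan=[
    [[0.05,0.05,-0.4,-0.04,0,0.04,-1],[-0.06,0.08,-0.42,-0.04,0,0.04,-1],[-0.13,0.1,-0.43,-0.04,0,0.04,-1],[-0.13,0.1,-0.43,-0.04,0,0.04,-1],[-0.13,0.1,-0.43,-0.04,0,0.04,-1],[-0.13,0.1,-0.43,-0.04,0,0.04,-1],[-0.13,0.1,-0.43,-0.04,0,0.04,-1],[-0.13,0.1,-0.43,-0.04,0,0.04,-1],[-0.13,0.1,-0.43,-0.04,0,0.04,-1],[-0.13,0.1,-0.43,-0.04,0,0.04,-1]],
  ],
)

```text
clock: 21.8
position: [0.5157, 0.1578, 0.2179]
tool_rot: [-3.138, -0.814, 1.251]
force: [0.3, 0.1, -2.4]
grip_width: 0.0173
finger_force: 72.8
```

Run:
```python
from look import *
from kin import POT
now()
s=observe();blobs("wrist",(255,0,400,260))
h=np.array([.5,.866,0]);B=POT-.025*h+[0,0,.22]
plan([(*tl([.556,.2,.22],68,19),10),(*tl(B,60,19),30)])
```

```text
lip [0.559  0.2903 0.1791] yaw 71.79960432561845 noseup 18.643589387144356 rollz 0.002508371467544901 tub [-0.0067 -0.0258  0.1791] F [ 0.2744  0.0889 -2.3718] M [-1.2121  0.3983 -0.0269]
wrist {'red': [([319, 166], 799), ([356, 166], 771)], 'red2': [], 'orange': [], 'yellow': [([281, 160], 631)], 'green': [([339, 195], 639)], 'white': [([346, 71], 1780), ([261, 138], 71), ([285, 128], 617), ([327, 128], 40), ([331, 139], 36), ([330, 145], 16), ([279, 192], 352)]}
now 21.85 [0.516  0.1565 0.2182] [-3.1389 -0.8136  1.2504] q [ 0.4959  0.4863 -0.5999  2.1307 -1.0674  0.5714  0.5874] F [ 0.8358 -2.7115 -1.6138] w 0.017141684713022107
10 rows of [-0.147, 0.089, -0.446, -0.047, 0.006, 0.042] max 0.45
30 rows of [-0.51, 0.348, -0.549, -0.032, -0.001, 0.031] max 0.55
end [ 0.497  -0.4268  0.2575] [-3.1389 -0.8242  1.0503]
```

>>> move_arm(
  plan=[
    [[-0.06,0.04,-0.2,-0.05,0,0.04,-1],[-0.12,0.07,-0.35,-0.05,0,0.04,-1],[-0.15,0.09,-0.45,-0.05,0,0.04,-1],[-0.15,0.09,-0.45,-0.05,0,0.04,-1],[-0.15,0.09,-0.45,-0.05,0,0.04,-1],[-0.15,0.09,-0.45,-0.05,0,0.04,-1],[-0.15,0.09,-0.45,-0.05,0,0.04,-1],[-0.2,0.12,-0.47,-0.04,0,0.04,-1],[-0.3,0.19,-0.49,-0.04,0,0.04,-1],[-0.4,0.27,-0.52,-0.04,0,0.04,-1]],
  ],
)

```text
clock: 22.85
position: [0.507, 0.0676, 0.25]
tool_rot: [3.14, -0.814, 1.191]
force: [0.7, -0.4, -2.4]
grip_width: 0.017
finger_force: 72.8
```

>>> move_arm(
  plan=[
    [[-0.51,0.35,-0.55,-0.03,0,0.03,-1],[-0.51,0.35,-0.55,-0.03,0,0.03,-1],[-0.51,0.35,-0.55,-0.03,0,0.03,-1],[-0.51,0.35,-0.55,-0.03,0,0.03,-1],[-0.51,0.35,-0.55,-0.03,0,0.03,-1],[-0.51,0.35,-0.55,-0.03,0,0.03,-1],[-0.51,0.35,-0.55,-0.03,0,0.03,-1],[-0.51,0.35,-0.55,-0.03,0,0.03,-1],[-0.51,0.35,-0.55,-0.03,0,0.03,-1],[-0.51,0.35,-0.55,-0.03,0,0.03,-1]],
  ],
)

```text
clock: 23.85
position: [0.513, -0.0983, 0.2511]
tool_rot: [-3.141, -0.814, 1.145]
force: [-0.0, -0.2, -1.9]
grip_width: 0.017
finger_force: 72.8
```

Run:
```python
from look import *
from kin import POT
now()
blobs("wrist",(255,100,400,260))
h=np.array([.5,.866,0]);B=POT-.025*h+[0,0,.22]
plan([(*tl(B,60,19),20)])
```

```text
lip [0.5705 0.0287 0.2123] yaw 65.60694181664044 noseup 18.64236734123452 rollz 0.000464762961465498 tub [-0.2566 -0.1037  0.2123] F [-0.0358 -0.242  -1.935 ] M [-1.1332  0.5314 -0.0449]
wrist {'red': [([319, 166], 803), ([356, 166], 763)], 'red2': [], 'orange': [], 'yellow': [([282, 161], 663)], 'green': [([339, 195], 630)], 'white': [([266, 179], 338), ([319, 132], 1815), ([279, 192], 445), ([309, 197], 244)]}
now 23.9 [ 0.5133 -0.1012  0.2508] [ 3.1414 -0.8129  1.1421] q [ 0.8148  0.4909 -0.3639  1.933  -0.806   0.9802  0.6022] F [-1.2987 -3.8106 -2.6918] w 0.017428773697014715
20 rows of [-0.496, 0.329, -0.554, -0.033, 0.004, 0.031] max 0.55
end [ 0.496  -0.4259  0.2567] [-3.1382 -0.8128  1.0507]
```

>>> move_arm(
  plan=[
    [[-0.3,0.2,-0.33,-0.03,0,0.03,-1],[-0.5,0.33,-0.55,-0.03,0,0.03,-1],[-0.5,0.33,-0.55,-0.03,0,0.03,-1],[-0.5,0.33,-0.55,-0.03,0,0.03,-1],[-0.5,0.33,-0.55,-0.03,0,0.03,-1],[-0.5,0.33,-0.55,-0.03,0,0.03,-1],[-0.5,0.33,-0.55,-0.03,0,0.03,-1],[-0.5,0.33,-0.55,-0.03,0,0.03,-1],[-0.5,0.33,-0.55,-0.03,0,0.03,-1],[-0.5,0.33,-0.55,-0.03,0,0.03,-1]],
  ],
)

```text
clock: 24.9
position: [0.5086, -0.2543, 0.2537]
tool_rot: [-3.139, -0.814, 1.099]
force: [-0.0, 0.2, -2.4]
grip_width: 0.0174
finger_force: 72.8
```

>>> move_arm(
  plan=[
    [[-0.5,0.33,-0.55,-0.03,0,0.03,-1],[-0.5,0.33,-0.55,-0.03,0,0.03,-1],[-0.5,0.33,-0.55,-0.03,0,0.03,-1],[-0.5,0.33,-0.55,-0.03,0,0.03,-1],[-0.5,0.33,-0.55,-0.03,0,0.03,-1],[-0.5,0.33,-0.55,-0.03,0,0.03,-1],[-0.5,0.33,-0.55,-0.03,0,0.03,-1],[-0.5,0.33,-0.55,-0.03,0,0.03,-1],[-0.35,0.2,-0.4,-0.03,0,0.03,-1],[0,0,0,0,0,0,-1]],
  ],
)

```text
clock: 25.9
position: [0.4977, -0.3957, 0.2558]
tool_rot: [-3.137, -0.813, 1.056]
force: [-0.6, 0.2, -1.7]
grip_width: 0.0169
finger_force: 72.9
```

Run:
```python
from look import *
from kin import POT
now()
s=observe();w=blobs("wrist",(255,100,400,260));f=grab_frame("scene")
pickle.dump((s,w,f),open("l3.pkl","wb"))
# pot rim from wrist: project expected rim circle? print rim rays later
h=np.array([.5,.866,0]);B=POT-.025*h
plan([(*tl(B+[0,0,.15],60,17),10),(*tl(B+[0,0,.14],60,-10),10),(*tl(B+[0,0,.138],60,-40),10),(*tl(B+[0,0,.138],60,-62),10)])
```

```text
lip [ 0.5658 -0.2741  0.2169] yaw 60.63621485763443 noseup 18.604015785005235 rollz 0.0031446742720875887 tub [-0.5505 -0.1765  0.2169] F [-0.5762  0.1907 -1.7211] M [-1.1364  0.6467  0.0379]
wrist {'red': [([319, 167], 799), ([356, 166], 769)], 'red2': [], 'orange': [], 'yellow': [([282, 161], 654)], 'green': [([339, 195], 631)], 'white': [([260, 154], 203), ([312, 132], 1455), ([388, 181], 140), ([279, 192], 426), ([310, 197], 225), ([277, 213], 81)]}
now 26.0 [ 0.4983 -0.3937  0.2562] [-3.1369 -0.8144  1.0581] q [ 1.0347  0.7472 -0.1936  1.3961 -0.6285  1.3909  0.5996] F [ 0.4986  0.2154 -1.7468] w 0.016988900515016055
10 rows of [-0.325, 0.064, 0.119, -0.012, -0.028, 0.007] max 0.33
10 rows of [0.282, 0.004, -0.111, -0.003, -0.448, -0.002] max 0.45
10 rows of [0.34, 0.003, -0.161, -0.003, -0.498, -0.001] max 0.5
10 rows of [0.247, 0.002, -0.126, -0.003, -0.364, 0.001] max 0.36
end [ 0.5723 -0.2902  0.2825] [-3.1375  0.5889  1.0489]
```

Run:
```python
from look import *
h=np.array([.5,.866,0]);B=np.array([.577,-.282,0])-.027*h
plan([(*tl(B+[0,0,.15],60,17),10),(*tl(B+[0,0,.135],60,-8),10),(*tl(B+[0,0,.128],60,-40),10),(*tl(B+[0,0,.13],60,-64),10)])
```

```text
now 26.0 [ 0.4983 -0.3937  0.2562] [-3.1369 -0.8144  1.0581] q [ 1.0347  0.7472 -0.1936  1.3961 -0.6285  1.3909  0.5996] F [ 0.4986  0.2154 -1.7468] w 0.016988900515016055
10 rows of [-0.329, 0.061, 0.115, -0.012, -0.028, 0.007] max 0.33
10 rows of [0.24, 0.001, -0.083, -0.002, -0.414, -0.002] max 0.41
10 rows of [0.358, 0.0, -0.145, -0.003, -0.538, -0.001] max 0.54
10 rows of [0.263, -0.0, -0.149, -0.003, -0.398, 0.001] max 0.4
end [ 0.5736 -0.2879  0.2736] [-3.1374  0.6307  1.0491]
```

>>> move_arm(
  plan=[
    [[-0.32,0.06,0.12,-0.01,-0.03,0.01,-1],[-0.32,0.06,0.12,-0.01,-0.03,0.01,-1],[-0.32,0.06,0.12,-0.01,-0.03,0.01,-1],[-0.32,0.06,0.12,-0.01,-0.03,0.01,-1],[-0.32,0.06,0.12,-0.01,-0.03,0.01,-1],[-0.32,0.06,0.12,-0.01,-0.03,0.01,-1],[-0.32,0.06,0.12,-0.01,-0.03,0.01,-1],[-0.32,0.06,0.12,-0.01,-0.03,0.01,-1],[-0.32,0.06,0.12,-0.01,-0.03,0.01,-1],[-0.32,0.06,0.12,-0.01,-0.03,0.01,-1]],
  ],
)

```text
clock: 27.0
position: [0.495, -0.4239, 0.1931]
tool_rot: [-3.137, -0.782, 1.043]
force: [-1.0, 0.7, -2.0]
grip_width: 0.0172
finger_force: 72.8
```

Run:
```python
from look import *
now()
h=np.array([.5,.866,0]);B=np.array([.577,-.282,0])-.027*h
plan([(*tl(B+[0,0,.135],60,-8),10),(*tl(B+[0,0,.128],60,-40),10),(*tl(B+[0,0,.13],60,-64),10)])
```

```text
lip [ 0.5641 -0.3043  0.1499] yaw 59.88879619433095 noseup 16.821799216833824 rollz 0.003049906972781749 tub [-0.5802 -0.1825  0.1499] F [-0.9937  0.7312 -2.0136] M [-1.1192  0.5904  0.0121]
now 27.0 [ 0.495  -0.4239  0.1931] [-3.1373 -0.7823  1.0431] q [ 1.042   0.834  -0.1743  1.3736 -0.6048  1.3288  0.6448] F [-0.9937  0.7312 -2.0136] w 0.01723722915721642
10 rows of [0.234, -0.0, -0.081, -0.002, -0.414, -0.002] max 0.41
10 rows of [0.363, -0.001, -0.145, -0.003, -0.537, -0.001] max 0.54
10 rows of [0.266, -0.002, -0.151, -0.003, -0.397, 0.0] max 0.4
end [ 0.5744 -0.2872  0.2726] [-3.1378  0.6314  1.0484]
```

>>> move_arm(
  plan=[
    [[0.24,0,-0.08,0,-0.41,0,-1],[0.24,0,-0.08,0,-0.41,0,-1],[0.24,0,-0.08,0,-0.41,0,-1],[0.24,0,-0.08,0,-0.41,0,-1],[0.24,0,-0.08,0,-0.41,0,-1],[0.24,0,-0.08,0,-0.41,0,-1],[0.24,0,-0.08,0,-0.41,0,-1],[0.24,0,-0.08,0,-0.41,0,-1],[0.24,0,-0.08,0,-0.41,0,-1],[0.24,0,-0.08,0,-0.41,0,-1]],
  ],
)

```text
clock: 28.0
position: [0.5109, -0.3966, 0.2339]
tool_rot: [-3.139, -0.35, 1.046]
force: [0.3, -1.0, -1.9]
grip_width: 0.0171
finger_force: 72.7
```

>>> move_arm(
  plan=[
    [[0.36,0,-0.15,0,-0.54,0,-1],[0.36,0,-0.15,0,-0.54,0,-1],[0.36,0,-0.15,0,-0.54,0,-1],[0.36,0,-0.15,0,-0.54,0,-1],[0.36,0,-0.15,0,-0.54,0,-1],[0.36,0,-0.15,0,-0.54,0,-1],[0.36,0,-0.15,0,-0.54,0,-1],[0.36,0,-0.15,0,-0.54,0,-1],[0.36,0,-0.15,0,-0.54,0,-1],[0.36,0,-0.15,0,-0.54,0,-1]],
  ],
)

```text
clock: 29.0
position: [0.5452, -0.3377, 0.2708]
tool_rot: [-3.141, 0.215, 1.047]
force: [0.2, -0.6, -1.8]
grip_width: 0.0171
finger_force: 72.9
```

>>> move_arm(
  plan=[
    [[0.27,0,-0.15,0,-0.4,0,-1],[0.27,0,-0.15,0,-0.4,0,-1],[0.27,0,-0.15,0,-0.4,0,-1],[0.27,0,-0.15,0,-0.4,0,-1],[0.27,0,-0.15,0,-0.4,0,-1],[0.27,0,-0.15,0,-0.4,0,-1],[0.27,0,-0.15,0,-0.4,0,-1],[0.27,0,-0.15,0,-0.4,0,-1],[0,0,0,0,0,0,-1],[0,0,0,0,0,0,-1]],
  ],
)

```text
clock: 30.0
position: [0.5692, -0.296, 0.2773]
tool_rot: [-3.139, 0.547, 1.048]
force: [-0.1, -0.5, -1.8]
grip_width: 0.0169
finger_force: 72.9
```

Run:
```python
from look import *
now()
s=observe();w=blobs("wrist",(180,0,460,280));f=blobs("scene",(190,90,330,200));g=blobs("side",(180,200,480,400))
pickle.dump((s,w,f,g),open("l4.pkl","wb"))
h=np.array([.5,.866,0]);B=np.array([.577,-.282,0])-.027*h
plan([(*tl(B+[0,0,.25],60,-20),10)])
```

```text
lip [ 0.5645 -0.3035  0.1329] yaw 60.204004422087316 noseup -59.31425165598722 rollz 0.0021348841527037976 tub [-0.5794 -0.1828  0.1329] F [-0.0585 -0.466  -1.758 ] M [ 0.6064 -0.3027  0.0074]
wrist {'red': [([345, 27], 498), ([345, 81], 405), ([209, 115], 897)], 'red2': [], 'orange': [], 'yellow': [([289, 23], 205), ([293, 34], 56)], 'green': [([330, 48], 43), ([336, 56], 43)], 'white': [([293, 63], 2494), ([327, 33], 59), ([246, 91], 295), ([389, 106], 82), ([422, 137], 794), ([418, 202], 428), ([259, 227], 629)]}
scene {'red': [([279, 124], 78), ([235, 139], 30)], 'red2': [], 'orange': [([199, 130], 390)], 'yellow': [], 'green': [], 'white': [([268, 101], 75), ([206, 137], 62)]}
side {'red': [([235, 316], 566), ([352, 317], 105), ([333, 342], 93)], 'red2': [], 'orange': [], 'yellow': [], 'green': [([444, 311], 32), ([465, 310], 18), ([417, 313], 43), ([455, 317], 73), ([428, 320], 27), ([333, 326], 221), ([438, 325], 23)], 'white': [([436, 203], 67), ([305, 276], 1871), ([447, 296], 38), ([276, 312], 95), ([308, 328], 813), ([363, 333], 42)]}
now 30.15 [ 0.5686 -0.2972  0.2776] [-3.1393  0.5467  1.0462] q [-0.0372  0.6167  0.2821  1.4782  0.3722  1.269  -0.4639] F [-0.0183  0.1956 -0.6371] w 0.017300968261200755
10 rows of [-0.575, -0.002, -0.331, -0.002, 0.655, -0.002] max 0.66
end [ 0.5218 -0.3782  0.3666] [-3.1396 -0.1444  1.0448]
```

>>> move_arm(
  plan=[
    [[-0.57,0,-0.33,0,0.65,0,-1],[-0.57,0,-0.33,0,0.65,0,-1],[-0.57,0,-0.33,0,0.65,0,-1],[-0.57,0,-0.33,0,0.65,0,-1],[-0.57,0,-0.33,0,0.65,0,-1],[-0.57,0,-0.33,0,0.65,0,-1],[-0.57,0,-0.33,0,0.65,0,-1],[-0.57,0,-0.33,0,0.65,0,-1],[-0.57,0,-0.33,0,0.65,0,-1],[-0.57,0,-0.33,0,0.65,0,-1]],
  ],
)

```text
clock: 31.15
position: [0.5217, -0.3783, 0.3678]
tool_rot: [-3.14, -0.136, 1.045]
force: [-0.0, -0.2, -1.9]
grip_width: 0.0172
finger_force: 73.1
```

Run:
```python
from look import *
now()
s=observe();w=blobs("wrist",(180,0,460,280));f=blobs("scene",(210,110,275,160));g=blobs("side",(270,270,380,370))
hsv=cv2.cvtColor(g["color"][270:375,270:380],cv2.COLOR_RGB2HSV)
for nm,im,bx in(("side",g,(270,270,380,370)),("wrist",w,(180,0,460,160))):
    x0,y0,x1,y1=bx;h=cv2.cvtColor(im["color"][y0:y1,x0:x1],cv2.COLOR_RGB2HSV)
    m=cv2.inRange(h,(7,190,90),(19,255,255));k,_,st,ce=cv2.connectedComponentsWithStats(m)
    print(nm,"orange?",[((ce[i]+[x0,y0]).round(),st[i,4],np.median(h[_==i],axis=0)) for i in range(1,k) if st[i,4]>20])
pickle.dump((s,w,f,g),open("l5.pkl","wb"))
```

```text
lip [ 0.5639 -0.3054  0.2501] yaw 59.903884994897695 noseup -20.216468244700387 rollz 0.0010846463376661397 tub [-0.5814 -0.1827  0.2501] F [-0.026  -0.1964 -1.9343] M [-0.184   0.1027  0.0287]
wrist {'red': [([335, 83], 178), ([237, 142], 550)], 'red2': [], 'orange': [], 'yellow': [([300, 82], 165)], 'green': [([325, 101], 113)], 'white': [([320, 78], 379), ([308, 75], 17), ([320, 103], 1592), ([432, 190], 514), ([289, 197], 104), ([282, 213], 43), ([442, 258], 298), ([378, 273], 156)]}
scene {'red': [([236, 139], 36)], 'red2': [], 'orange': [], 'yellow': [], 'green': [], 'white': [([249, 139], 58)]}
side {'red': [([349, 316], 242), ([334, 341], 111)], 'red2': [], 'orange': [([335, 304], 166)], 'yellow': [([318, 303], 211)], 'green': [([333, 325], 244)], 'white': [([357, 318], 489), ([283, 306], 178), ([309, 328], 890)]}
side orange? [(array([335., 306.]), np.int32(222), array([ 12. , 255. , 215.5]))]
wrist orange? [(array([318.,  77.]), np.int32(168), array([ 11., 201., 209.]))]
```

Run:
```python
from kin import *
from workcell import observe
q=observe()["qpos"]
for l,y,p in [([.53,-.1,.22],70,-8),([.494,.068,.1],84,0),([.494,.068,.0],84,0)]:
    q,e,r=ik(*tl(l,y,p),q);print(e,r,q)
plan([(*tl([.494,.068,.10],84,0),30),(*tl([.494,.068,.01],84,0),10)])
```

```text
1.6836631573032354e-06 8.15887593738085e-06 [ 0.4919  0.3323 -0.0101  1.7217 -0.3747  1.1627  0.2964]
1.8197334945023376e-06 9.917337311801847e-06 [ 0.451   0.4663 -0.2019  1.9784 -0.5269  0.8614  0.5406]
1.038446155347638e-06 5.227327092961557e-06 [ 0.4815  0.643  -0.2476  2.0264 -0.5674  0.6549  0.6536]
now 31.3 [ 0.5207 -0.3798  0.3672] [-3.1396 -0.1326  1.0412] q [ 0.5265  0.472   0.1253  1.3473 -0.1934  1.3462  0.1543] F [ 0.6175  0.6794 -1.0948] w 0.017265300889457477
30 rows of [0.387, -0.23, 0.452, 0.041, 0.111, -0.13] max 0.45
10 rows of [-0.214, -0.002, 0.398, 0.002, 0.005, 0.001] max 0.4
end [ 0.4821 -0.0504  0.0915] [ 3.1392 -0.4835  1.4677]
```

>>> move_arm(
  plan=[
    [[0.58,-0.34,0.68,0.06,0.17,-0.2,-1],[0.58,-0.34,0.68,0.06,0.17,-0.2,-1],[0.58,-0.34,0.68,0.06,0.17,-0.2,-1],[0.58,-0.34,0.68,0.06,0.17,-0.2,-1],[0.58,-0.34,0.68,0.06,0.17,-0.2,-1],[0.58,-0.34,0.68,0.06,0.17,-0.2,-1],[0.58,-0.34,0.68,0.06,0.17,-0.2,-1],[0.58,-0.34,0.68,0.06,0.17,-0.2,-1],[0.58,-0.34,0.68,0.06,0.17,-0.2,-1],[0.58,-0.34,0.68,0.06,0.17,-0.2,-1]],
  ],
)

```text
clock: 32.3
position: [0.5179, -0.2181, 0.2591]
tool_rot: [-3.123, -0.314, 1.26]
force: [-0.1, 0.2, -0.6]
grip_width: 0.0173
finger_force: 72.7
```

>>> move_arm(
  plan=[
    [[0.58,-0.34,0.68,0.06,0.17,-0.2,-1],[0.58,-0.34,0.68,0.06,0.17,-0.2,-1],[0.58,-0.34,0.68,0.06,0.17,-0.2,-1],[0.58,-0.34,0.68,0.06,0.17,-0.2,-1],[0.58,-0.34,0.68,0.06,0.17,-0.2,-1],[0.58,-0.34,0.68,0.06,0.17,-0.2,-1],[0.58,-0.34,0.68,0.06,0.17,-0.2,-1],[0.58,-0.34,0.68,0.06,0.17,-0.2,-1],[0.4,-0.24,0.5,0.04,0.1,-0.13,-1],[0,0,0,0,0,0,-1]],
  ],
)

```text
clock: 33.3
position: [0.4888, -0.0701, 0.1872]
tool_rot: [-3.141, -0.471, 1.454]
force: [-0.2, -0.4, -1.5]
grip_width: 0.017
finger_force: 72.7
```

Run:
```python
from look import *
now()
s=observe();w=blobs("wrist",(255,100,400,260));g=blobs("side",(270,270,380,370))
v=cv2.cvtColor(g["color"][270:370,270:380],cv2.COLOR_RGB2GRAY);print(v[::8,::8])
plan([(*tl([.494,.068,.01],84,0),10)])
```

```text
lip [0.5026 0.0472 0.1037] yaw 83.32260176543089 noseup -1.0411614896534482 rollz 0.00017849583519842678 tub [-0.256  -0.0333  0.1037] F [-0.2213 -0.3789 -1.5084] M [-0.7312  0.0751 -0.0543]
wrist {'red': [], 'red2': [], 'orange': [], 'yellow': [], 'green': [], 'white': [([302, 182], 4218), ([293, 139], 51)]}
side {'red': [([349, 316], 242), ([334, 341], 100)], 'red2': [], 'orange': [([336, 303], 124)], 'yellow': [([318, 306], 70)], 'green': [([333, 326], 238)], 'white': [([348, 324], 597)]}
[[ 75  70  73  91 123 160 161 170 156 148 143 146 149 147]
 [148  66  85 125 127 130 136 137 139 133 193 153 147 150]
 [139  70 110 118 126 132 131 135 135 136 133 127 171 155]
 [ 63 103 109 120 128 132 122 134 139 138 134 133 127 153]
 [ 49  87 108 115 126  90 100  82 138 104 137 133 119 213]
 [ 51  84 105 121 118  99  99 108  88  56  62 125 120 203]
 [ 48  78 103 119  99 106 105  74  46  45  51  76 117 208]
 [ 49 107 116 139 104 106 105  46  56 107  86 137 109  98]
 [ 47  78 108 106 109 105 108  96  56 110 221 224 132  48]
 [ 51  49 107 118 167 107 104  67  69  63 219 119 103  49]
 [ 48  52 103 117 120 120 124 133 127 126 120 115  80  48]
 [ 49  48  71 113 119 121 122 125 126 126 118 110  47  48]
 [ 48  50  49  95 117 123 128 121 125 119 118  48  50  52]]
now 33.4 [ 0.4898 -0.072   0.188 ] [ 3.14   -0.4688  1.4525] q [ 0.4684  0.4674 -0.1949  1.9414 -0.4915  0.8862  0.514 ] F [-0.6608 -0.2283 -0.9633] w 0.017108108999083913
10 rows of [-0.134, -0.053, 0.475, 0.007, 0.019, -0.012] max 0.47
end [ 0.4821 -0.0509  0.0925] [-3.1381 -0.4898  1.4643]
```

>>> move_arm(
  plan=[
    [[-0.13,-0.05,0.47,0.01,0.02,-0.01,-1],[-0.13,-0.05,0.47,0.01,0.02,-0.01,-1],[-0.13,-0.05,0.47,0.01,0.02,-0.01,-1],[-0.13,-0.05,0.47,0,0.02,-0.01,-1],[-0.13,-0.05,0.47,0,0.02,-0.01,-1],[-0.13,-0.05,0.47,0,0.02,-0.01,-1],[-0.13,-0.05,0.47,0,0.02,-0.01,-1],[-0.13,-0.05,0.47,0,0.02,-0.01,-1],[-0.13,-0.05,0.47,0,0.02,-0.01,-1],[0,0,0,0,0,0,-1]],
  ],
)

```text
clock: 34.4
position: [0.4821, -0.0523, 0.1008]
tool_rot: [3.14, -0.489, 1.463]
force: [1.1, 0.2, -1.1]
grip_width: 0.0173
finger_force: 72.7
```

Run:
```python
from look import *
now()
plan([(*tl([.494,.062,-.001],84,0),10)])
```

```text
lip [0.4952 0.0667 0.0195] yaw 83.78724379739297 noseup 0.004793762804573847 rollz -0.0009748616329602546 tub [-0.2391 -0.0211  0.0195] F [ 1.0513  0.229  -1.0528] M [-0.6715  0.1353  0.0329]
now 34.4 [ 0.4821 -0.0523  0.1008] [ 3.1405 -0.4888  1.4629] q [ 0.4849  0.6074 -0.2484  2.0198 -0.5526  0.6906  0.6238] F [ 1.0513  0.229  -1.0528] w 0.01727031854916735
10 rows of [-0.069, -0.001, 0.079, 0.002, -0.0, -0.003] max 0.08
end [ 0.4816 -0.0571  0.0801] [ 3.1405 -0.4888  1.4629]
```

>>> move_arm(
  plan=[
    [[-0.05,0,0.09,0,0,0,-1],[-0.05,0,0.09,0,0,0,-1],[-0.05,0,0.09,0,0,0,-1],[-0.05,0,0.09,0,0,0,-1],[-0.05,0,0.09,0,0,0,-1],[-0.05,0,0.09,0,0,0,-1],[-0.05,0,0.09,0,0,0,-1],[-0.05,0,0.09,0,0,0,-1],[-0.05,0,0.09,0,0,0,-1],[0,0,0,0,0,0,-1]],
  ],
)

```text
clock: 35.4
position: [0.4827, -0.053, 0.0832]
tool_rot: [3.139, -0.488, 1.463]
force: [-0.1, 0.7, -2.4]
grip_width: 0.0171
finger_force: 72.7
```

```bash
python3 -c "
from h import *
now()"
```

```text
lip [0.4959 0.0659 0.0018] yaw 83.76918227898364 noseup -0.03176105946180054 rollz -0.0023403978390081574 tub [-0.2397 -0.022   0.0018] F [-0.0907  0.7492 -2.4025] M [-0.7939  0.1184 -0.0195]
```

>>> move_arm(
  plan=[
    [[-0.02,0,0.03,0,0,0,-1],[-0.02,0,0.03,0,0,0,-1],[-0.02,0,0.03,0,0,0,-1],[0,0,0,0,0,0,-1],[0,0,0,0,0,0,-1],[0,0,0,0,0,0,-1],[0,0,0,0,0,0,-1],[0,0,0,0,0,0,-1],[0,0,0,0,0,0,-1],[0,0,0,0,0,0,-1]],
  ],
)

```text
clock: 36.4
position: [0.4829, -0.0533, 0.0816]
tool_rot: [3.138, -0.488, 1.463]
force: [-1.0, -1.2, 6.3]
grip_width: 0.017
finger_force: 74.0
```

>>> move_arm(
  plan=[
    [[0,0,0,0,0,0,1],[0,0,0,0,0,0,1],[0,0,0,0,0,0,1],[0,0,0,0,0,0,1],[0,0,0,0,0,0,1],[0,0,0,0,0,0,1],[0,0,0,0,0,0,1],[0,0,-0.1,0,0,0,1],[0,0,-0.2,0,0,0,1],[0,0,-0.3,0,0,0,1]],
  ],
)

```text
clock: 37.4
position: [0.482, -0.059, 0.0922]
tool_rot: [3.139, -0.488, 1.463]
force: [1.2, -0.2, 0.2]
grip_width: 0.0851
finger_force: 0.0
```

>>> move_arm(
  plan=[
    [[0,0,-0.6,0,0,0,1],[0,0,-0.6,0,0,0,1],[0,0,-0.6,0,0,0,1],[0,0,-0.6,0,0,0,1],[0,0,-0.6,0,0,0,1],[0,0,-0.6,0,0,0,1],[0,0,-0.6,0,0,0,1],[0,0,-0.6,0,0,0,1],[0,0,-0.6,0,0,0,1],[0,0,-0.6,0,0,0,1]],
  ],
)

```text
clock: 38.4
position: [0.4757, -0.1152, 0.1988]
tool_rot: [3.139, -0.488, 1.463]
force: [0.3, 0.2, -1.1]
grip_width: 0.0855
finger_force: 0.0
```

Run:
```python
from look import *
s=observe();w=grab_frame("wrist");f=grab_frame("scene");g=grab_frame("side");pickle.dump((s,w,f,g),open("l6.pkl","wb"))
# scoop: gray low-saturation mask in wrist view -> min-area rect
h=cv2.cvtColor(w["color"][60:230,220:420],cv2.COLOR_RGB2HSV);m=cv2.inRange(h,(0,0,60),(180,60,255))
c=max(cv2.findContours(m,0,2)[0],key=cv2.contourArea);r=cv2.minAreaRect(c);b=cv2.boxPoints(r)+[220,60];print("scoop box",b.round())
for p in b: print(wz(s,w,p,.02))
# red plunger, side+scene
def red(f,box):
    x0,y0,x1,y1=box;h=cv2.cvtColor(f["color"][y0:y1,x0:x1],cv2.COLOR_RGB2HSV);m=cv2.inRange(h,(0,150,60),(8,255,255))|cv2.inRange(h,(172,150,60),(180,255,255))
    k,l,st,ce=cv2.connectedComponentsWithStats(m);i=1+st[1:,4].argmax();return ce[i]+[x0,y0],st[i]
print(red(f,(265,110,300,145)),red(g,(210,290,260,345)))
blob=blobs("side",(270,270,380,370))
P=np.array([.453,-.2624,.1])
pt=P+[0,0,.05];Rt=R.from_euler("xyz",[np.pi,0,1.5])
plan([([.47,-.17,.24],Rt,15),(pt,Rt,10)])
```

```text
scoop box [[279. 111.]
 [360. 111.]
 [360. 181.]
 [279. 181.]]
[0.4457 0.063  0.02  ]
[0.5442 0.0524 0.02  ]
[ 0.5313 -0.0352  0.02  ]
[ 0.4394 -0.0253  0.02  ]
(array([279.1319, 124.3297]), array([ 8, 10, 13,  9, 91], dtype=int32)) (array([234.4108, 316.1633]), array([ 11,  13,  28,  27, 594], dtype=int32))
side {'red': [([349, 315], 240), ([335, 341], 87)], 'red2': [], 'orange': [([335, 304], 158)], 'yellow': [([318, 303], 206)], 'green': [([333, 325], 240)], 'white': [([351, 321], 565), ([317, 325], 286)]}
now 38.6 [ 0.4758 -0.1147  0.1979] [ 3.1384 -0.488   1.4636] q [ 0.554   0.4707 -0.1828  1.9101 -0.4768  0.9627  0.5913] F [-0.5434 -0.3737  0.2613] w 0.08555274592722951
15 rows of [-0.144, -0.002, -0.185, 0.008, -0.311, -0.023] max 0.31
10 rows of [-0.471, -0.053, 0.458, -0.004, -0.001, -0.004] max 0.47
end [ 0.4532 -0.2621  0.1496] [-3.1369 -0.001   1.496 ]
```

Run:
```python
from kin import *
from workcell import observe
from look import blobs
s,w,f,g=pickle.load(open("l6.pkl","rb"));_,d=pickle.load(open("f0.pkl","rb"))
for n,im in(("f0 scene",d["scene"]),("now scene",f)):
    h=cv2.cvtColor(im["color"][115:162,215:272],cv2.COLOR_RGB2HSV);m=cv2.inRange(h,(0,0,190),(180,45,255));k,_,st,ce=cv2.connectedComponentsWithStats(m);print(n,[((ce[i]+[215,115]).round(),st[i,4]) for i in range(1,k) if st[i,4]>8])
print("white, scene+side",two(f,(249,139),g,(351,322)), "side z",onz(g,(351,321),.075),onz(f,(249,139),.075))
P=np.array([.453,-.2624,.1]);q0=observe()["qpos"]
for yaw in(3.0,-.1,1.5):
    Rt=R.from_euler("xyz",[np.pi,0,yaw]);q,e,r=ik(P-[0,0,.015],Rt,q0);print(yaw,e,r,q)
Rt=R.from_euler("xyz",[np.pi,0,3.0])
plan([([.46,-.19,.25],Rt,20),(P+[0,0,.04],Rt,10)])
```

```text
f0 scene [(array([220., 126.]), np.int32(19)), (array([244., 139.]), np.int32(145))]
now scene [(array([220., 126.]), np.int32(22))]
white, scene+side (array([ 0.5922, -0.2733,  0.0894]), np.float64(0.05060372340681052)) side z [ 0.617  -0.2729  0.075 ] [ 0.5546 -0.2881  0.075 ]
3.0 2.161525199286713e-06 1.485609128222412e-05 [ 0.6361  0.5889 -0.3024  1.9707  0.2875  0.623   1.5758]
-0.1 4.166056851190019e-06 3.249447474473637e-05 [-0.005   0.6698  0.5886  2.0038 -0.6085  0.6474 -0.6865]
1.5 1.2017428376235051e-06 1.3833907297213514e-05 [ 0.3207  0.5826  0.1235  1.9875 -0.1243  0.5785  0.4575]
now 38.6 [ 0.4758 -0.1147  0.1979] [ 3.1384 -0.488   1.4636] q [ 0.554   0.4707 -0.1828  1.9101 -0.4768  0.9627  0.5913] F [-0.5434 -0.3737  0.2613] w 0.08555274592722951
20 rows of [-0.104, -0.138, -0.173, 0.18, -0.184, -0.718] max 0.72
10 rows of [-0.024, -0.368, 0.543, 0.005, -0.004, 0.004] max 0.54
end [ 0.4521 -0.2624  0.1404] [ 3.1365 -0.0043  3.0044]
```

Run:
```python
from kin import *
P=np.array([.453,-.2624,.1])
Rt=R.from_euler("xyz",[np.pi,0,-.1])
plan([([.46,-.19,.25],Rt,20),(P+[0,0,.04],Rt,10)])
```

```text
now 38.6 [ 0.4758 -0.1147  0.1979] [ 3.1384 -0.488   1.4636] q [ 0.554   0.4707 -0.1828  1.9101 -0.4768  0.9627  0.5913] F [-0.5434 -0.3737  0.2613] w 0.08555274592722951
20 rows of [-0.131, 0.109, -0.178, -0.181, -0.184, 0.73] max 0.73
10 rows of [-0.001, 0.364, 0.551, -0.006, -0.005, -0.0] max 0.55
end [ 0.4535 -0.2619  0.1403] [ 3.1377 -0.005  -0.1003]
```

>>> move_arm(
  plan=[
    [[-0.13,0.11,-0.18,-0.18,-0.18,0.73,-1],[-0.13,0.11,-0.18,-0.18,-0.18,0.73,-1],[-0.13,0.11,-0.18,-0.18,-0.18,0.73,-1],[-0.13,0.11,-0.18,-0.18,-0.18,0.73,-1],[-0.13,0.11,-0.18,-0.18,-0.18,0.73,-1],[-0.13,0.11,-0.18,-0.18,-0.18,0.73,-1],[-0.13,0.11,-0.18,-0.18,-0.18,0.73,-1],[-0.13,0.11,-0.18,-0.18,-0.18,0.73,-1],[-0.13,0.11,-0.18,-0.18,-0.18,0.73,-1],[-0.13,0.11,-0.18,-0.18,-0.18,0.73,-1]],
  ],
)

```text
clock: 39.6
position: [0.48, -0.1577, 0.2195]
tool_rot: [-3.036, -0.246, 0.653]
force: [1.4, 0.5, 0.5]
grip_width: -0.0002
finger_force: 0.0
```

>>> move_arm(
  plan=[
    [[-0.13,0.11,-0.18,-0.18,-0.18,0.73,-1],[-0.13,0.11,-0.18,-0.18,-0.18,0.73,-1],[-0.13,0.11,-0.18,-0.18,-0.18,0.73,-1],[-0.13,0.11,-0.18,-0.18,-0.18,0.73,-1],[-0.13,0.11,-0.18,-0.18,-0.18,0.73,-1],[-0.13,0.11,-0.18,-0.18,-0.18,0.73,-1],[-0.13,0.11,-0.18,-0.18,-0.18,0.73,-1],[-0.13,0.11,-0.18,-0.18,-0.18,0.73,-1],[-0.13,0.11,-0.18,-0.18,-0.18,0.73,-1],[0,0,0,0,0,0,-1]],
  ],
)

```text
clock: 40.6
position: [0.463, -0.1875, 0.2466]
tool_rot: [-3.118, -0.024, -0.024]
force: [0.0, 0.2, 0.1]
grip_width: -0.0001
finger_force: 0.0
```

Run:
```python
from look import *
s=observe();w=grab_frame("wrist");pickle.dump((s,w),open("l7.pkl","wb"))
Rm=R.from_euler("xyz",s["tool_rot"]);T=w["tool_from_camera"];K=w["intrinsics"]
def proj(P):
    c=T[:3,:3].T@(Rm.inv().apply(np.array(P)-s["position"])-T[:3,3]);r=np.hypot(c[0],c[1]);th=np.arctan2(r,c[2]);return np.array([K[0,2],K[1,2]])+c[:2]/r*th*K[0,0]
rim=np.array([proj([.577+.064*np.cos(a),-.282+.064*np.sin(a),.12]) for a in np.linspace(0,6.28,40)])
m0=np.zeros((400,640),np.uint8);cv2.fillPoly(m0,[rim.astype(int)],255);print("rim box",rim.min(0),rim.max(0))
h=cv2.cvtColor(w["color"],cv2.COLOR_RGB2HSV)
m=cv2.inRange(h,(0,120,50),(180,255,255))&m0
k,l,st,ce=cv2.connectedComponentsWithStats(m)
for i in range(1,k):
    if st[i,4]>30:
        print("sat",ce[i].round(),st[i,4],np.median(h[l==i],axis=0),wz(s,w,ce[i],.075))
v=h[:,:,2]&m0
for t in(190,205,220,235):
    k,l,st,ce=cv2.connectedComponentsWithStats(cv2.inRange(h,(0,0,t),(180,60,255))&m0);print(t,[(ce[i].round().tolist(),st[i,2:].tolist()) for i in range(1,k) if st[i,4]>40])
m=cv2.inRange(h,(0,150,60),(8,255,255))&~m0;k,l,st,ce=cv2.connectedComponentsWithStats(m);i=1+st[1:,4].argmax();print("plunger",ce[i],st[i],wz(s,w,ce[i],.1))
P=np.array([.453,-.2624,.1]);Rt=R.from_euler("xyz",[np.pi,0,-.1])
plan([(P+[0,0,.03],Rt,10)])
```

```text
rim box [356.7264   1.6472] [489.606  138.6764]
sat [378.  55.] 1386 [ 11. 195. 145.] [ 0.5951 -0.2449  0.075 ]
sat [409.  62.] 393 [ 66. 153. 130.] [ 0.5891 -0.2763  0.075 ]
sat [441.  66.] 415 [  1. 199. 154.] [ 0.5876 -0.3117  0.075 ]
190 [([428.0, 57.0], [72, 72, 1866]), ([376.0, 36.0], [11, 9, 56]), ([360.0, 62.0], [11, 17, 81])]
205 [([429.0, 57.0], [71, 72, 1712]), ([375.0, 36.0], [10, 8, 41]), ([360.0, 62.0], [9, 14, 62])]
220 [([419.0, 51.0], [26, 20, 99]), ([439.0, 81.0], [43, 30, 486])]
235 []
plunger [399.1528 195.0127] [ 381  176   37   39 1106] [ 0.4547 -0.262   0.1   ]
now 40.65 [ 0.463  -0.1875  0.2465] [-3.1169 -0.0246 -0.0213] q [ 0.0204  0.3095  0.3341  1.9308 -0.1667  0.9085 -1.1509] F [0.5995 0.1792 0.4353] w -8.160402554121636e-05
10 rows of [-0.036, 0.385, 0.577, -0.025, -0.023, 0.075] max 0.58
end [ 0.4523 -0.2611  0.1292] [-3.1367 -0.0024 -0.1048]
```

Run:
```python
from look import *
_,d=pickle.load(open("f0.pkl","rb"));_,w6,f,g=pickle.load(open("l6.pkl","rb"))
for n,a,b in(("scene",d["scene"],f),("side",d["side"],g)):
    A,B=[cv2.inRange(cv2.cvtColor(x["color"],cv2.COLOR_RGB2HSV),(0,0,120),(180,70,255)) for x in(a,b)]
    m=B&~cv2.dilate(A,np.ones((3,3)));k,l,st,ce=cv2.connectedComponentsWithStats(m)
    print(n,[(ce[i].round().tolist(),st[i,2:].tolist(),np.median(b["color"][l==i],axis=0).tolist()) for i in range(1,k) if st[i,4]>25])
# pot interior in side: colour of candidates
c=g["color"];print(c[322,345:360:2].tolist());print(c[325,312:324:2].tolist());print("f0",d["side"]["color"][322,345:360:2].tolist())
```

```text
scene [([408.0, 61.0], [5, 27, 53], [145.0, 140.0, 117.0]), ([637.0, 136.0], [7, 23, 73], [142.0, 136.0, 115.0]), ([425.0, 142.0], [35, 11, 230], [126.0, 134.0, 102.0])]
side [([6.0, 20.0], [15, 42, 196], [178.0, 171.0, 146.0]), ([4.0, 58.0], [13, 33, 179], [186.0, 180.0, 153.0]), ([150.0, 75.0], [9, 13, 71], [191.0, 185.0, 158.0]), ([88.0, 241.0], [31, 31, 389], [112.0, 123.0, 92.0]), ([291.0, 297.0], [9, 26, 113], [124.0, 114.0, 111.0]), ([367.0, 315.0], [6, 18, 44], [123.0, 113.5, 110.0]), ([354.0, 358.0], [22, 33, 157], [124.0, 114.0, 111.0]), ([300.0, 359.0], [21, 31, 211], [124.0, 114.0, 111.0])]
[[101, 6, 3], [114, 10, 8], [121, 11, 5], [117, 8, 5], [105, 0, 0], [102, 25, 23], [111, 92, 88], [213, 201, 193]]
[[234, 223, 217], [230, 216, 213], [228, 212, 208], [232, 222, 217], [234, 224, 219], [226, 213, 205]]
f0 [[217, 203, 198], [221, 207, 199], [219, 206, 201], [218, 204, 199], [220, 205, 201], [222, 208, 204], [222, 207, 204], [221, 207, 202]]
```

>>> move_arm(
  plan=[
    [[-0.03,0.38,0.58,-0.02,-0.02,0.07,-1],[-0.03,0.38,0.58,-0.02,-0.02,0.07,-1],[-0.03,0.38,0.58,-0.02,-0.02,0.07,-1],[-0.03,0.38,0.58,-0.02,-0.02,0.07,-1],[-0.03,0.38,0.58,-0.02,-0.02,0.07,-1],[-0.03,0.38,0.58,-0.02,-0.02,0.07,-1],[-0.03,0.38,0.58,-0.02,-0.02,0.07,-1],[-0.03,0.38,0.58,-0.02,-0.02,0.07,-1],[-0.03,0.38,0.58,-0.02,-0.02,0.07,-1],[0,0,0,0,0,0,-1]],
  ],
)

```text
clock: 41.65
position: [0.4547, -0.2553, 0.1398]
tool_rot: [-3.135, -0.003, -0.091]
force: [-0.6, 0.7, 0.3]
grip_width: 0.0001
finger_force: 0.0
```

Run:
```python
from h import *
Rt=R.from_euler("xyz",[np.pi,0,-.1])
plan([([.4538,-.2622,.107],Rt,10),([.4538,-.2622,.085],Rt,10)])
```

```text
now 41.65 [ 0.4547 -0.2553  0.1398] [-3.1351 -0.0029 -0.0912] q [ 0.1687  0.507   0.3152  1.9679 -0.2463  0.7025 -1.0262] F [-0.5722  0.6646  0.2626] w 0.00012122912899671925
10 rows of [-0.002, 0.035, 0.164, -0.006, -0.003, 0.008] max 0.16
10 rows of [-0.002, -0.005, 0.114, 0.004, -0.003, -0.002] max 0.11
end [ 0.4543 -0.2613  0.0858] [ 3.1376 -0.0028 -0.1017]
```

>>> move_arm(
  plan=[
    [[0,0.04,0.16,-0.01,0,0.01,-1],[0,0.04,0.16,-0.01,0,0.01,-1],[0,0.04,0.16,-0.01,0,0.01,-1],[0,0.04,0.16,-0.01,0,0.01,-1],[0,0.04,0.16,-0.01,0,0.01,-1],[0,0.04,0.16,-0.01,0,0.01,-1],[0,0.04,0.16,0,0,0.01,-1],[0,0.04,0.16,0,0,0.01,-1],[0,0.04,0.16,0,0,0,-1],[0,0.04,0.16,0,0,0,-1]],
  ],
)

```text
clock: 42.65
position: [0.4549, -0.2626, 0.109]
tool_rot: [-3.141, -0.005, -0.098]
force: [-0.3, -0.1, -0.6]
grip_width: -0.0001
finger_force: 0.0
```

>>> move_arm(
  plan=[
    [[0,0,0.12,0,0,0,-1],[0,0,0.12,0,0,0,-1],[0,0,0.12,0,0,0,-1],[0,0,0.12,0,0,0,-1],[0,0,0.12,0,0,0,-1],[0,0,0.1,0,0,0,-1],[0,0,0.1,0,0,0,-1],[0,0,0.1,0,0,0,-1],[0,0,0.05,0,0,0,-1],[0,0,0,0,0,0,-1]],
  ],
)

```text
clock: 43.65
position: [0.4551, -0.2625, 0.0903]
tool_rot: [-3.141, -0.005, -0.098]
force: [-1.0, 0.5, 5.6]
grip_width: -0.0001
finger_force: 3.1
```

>>> move_arm(
  plan=[
    [[0,0,0.06,0,0,0,-1],[0,0,0.06,0,0,0,-1],[0,0,0.06,0,0,0,-1],[0,0,0.06,0,0,0,-1],[0,0,0,0,0,0,-1],[0,0,0,0,0,0,-1],[0,0,0,0,0,0,-1],[0,0,0,0,0,0,-1],[0,0,0,0,0,0,-1],[0,0,0,0,0,0,-1]],
  ],
)

```text
clock: 44.65
position: [0.4552, -0.2625, 0.086]
tool_rot: [-3.141, -0.005, -0.098]
force: [-3.6, 2.1, 16.5]
grip_width: 0.0003
finger_force: 8.1
```

>>> move_arm(
  plan=[
    [[0,0,0.03,0,0,0,-1],[0,0,0.02,0,0,0,-1],[0,0,0,0,0,0,-1],[0,0,0,0,0,0,-1],[0,0,-0.1,0,0,0,-1],[0,0,-0.2,0,0,0,-1],[0,0,-0.2,0,0,0,-1],[0,0,-0.2,0,0,0,-1],[0,0,-0.4,0,0,0,-1],[0,0,-0.6,0,0,0,-1]],
  ],
)

```text
clock: 45.65
position: [0.4546, -0.2624, 0.1188]
tool_rot: [-3.141, -0.004, -0.098]
force: [-0.5, 0.3, 0.0]
grip_width: 0.0
finger_force: 0.0
```

>>> move_arm(
  plan=[
    [[0,0,-0.8,0,0,0,-1],[0,0,-0.8,0,0,0,-1],[0,0,-0.8,0,0,0,-1],[0,0,-0.8,0,0,0,-1],[0,0,-0.8,0,0,0,-1],[0,0,-0.8,0,0,0,-1],[0,0,-0.4,0,0,0,-1],[0,0,0,0,0,0,-1],[0,0,0,0,0,0,-1],[0,0,0,0,0,0,-1]],
  ],
)

```text
clock: 46.65
position: [0.4541, -0.2623, 0.2219]
tool_rot: [-3.141, -0.004, -0.098]
force: [-0.2, 0.3, -0.0]
grip_width: 0.0001
finger_force: 0.0
```

Run:
```python
from look import *
s=observe();print(s["clock"],s["position"],s["force"])
g=blobs("side",(210,280,385,375));f=blobs("scene",(262,105,300,150))
# scoop check in scene: gray contour vs the start
_,d=pickle.load(open("f0.pkl","rb"));F=grab_frame("scene")
for im in(d["scene"],F):
    h=cv2.cvtColor(im["color"][165:215,305:365],cv2.COLOR_RGB2HSV);m=cv2.inRange(h,(0,0,60),(180,70,255));c=max(cv2.findContours(m,0,2)[0],key=cv2.contourArea);print(cv2.boundingRect(c),cv2.contourArea(c))
```

```text
46.65 [ 0.4541 -0.2623  0.2219] [-0.1778  0.2515 -0.0252]
side {'red': [([234, 317], 501), ([349, 315], 240), ([334, 341], 89)], 'red2': [], 'orange': [([335, 304], 171)], 'yellow': [([318, 303], 212)], 'green': [([333, 325], 242)], 'white': [([285, 287], 39), ([354, 328], 543), ([312, 325], 577)]}
scene {'red': [([279, 124], 69)], 'red2': [], 'orange': [], 'yellow': [], 'green': [], 'white': []}
(8, 7, 43, 39) 922.5
(7, 8, 43, 37) 908.5
```

Plunger is back up at its original pixel, the scoop stands flat as at the start, and the nuggets are in the pot.

```bash
python3 -c "
from workcell import job_done
print(job_done())"
```

```text
the job is handed in; nothing more can be done
None
```

Job handed in at about 47 s: all six nuggets were scooped and tipped into the pot (five seen clearly there; the white one only as a faint bright patch, with no sign of it elsewhere), then the scoop was stood flat on the bench and released, and the plunger pressed to its stop and let up.

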